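# Set the length stop of a tube cut-off jig and load the tube

### The arm

A 6-joint arm with a two-finger parallel gripper is mounted at the origin on the work surface. World frame = base frame: x ahead of the robot, y to its left, z up, the work surface at z = 0. Lengths are in mm, angles in rad, forces in N, time in s.
With the tool pointing down it reaches from about 350 to 875 mm from the base axis. Payload 4.2 kg.
Tool frame: the origin (TCP) lies at the very end of the fingers, on their centre line; the grasp point (between the pads) lies 19 mm behind it (arm.tcp_to_grasp is the x of the grasp point in the tool frame, in mm); x points along the fingers, z is the direction in which the jaws open and shut, and the axes are right-handed (so a half turn about x gives the same grasp; the last joint's range is limited). The gripper opens to 85 mm and grips with 20 to 120 N. Pads are 22 mm wide; open, the fingers measure 114 mm over their backs; the gripper's body (76 mm by 85 mm) begins 54 mm behind the grasp point. The pads swing forward as they close: fully open they stand 13 mm farther back than shut.
Start: joints at [-1.015, 0.385, 0.008, 0, -1.194, -0.259], TCP at [182.804, -597.647, 231.312] pointing down, gripper open.
Joint ranges: [-3.14, 3.14], [-1.21, 2.06], [-1.07, 1.41], [-3.16, 2.05], [-2.99, -0.16], [-3.1, 3.1]. Speed limits (rad/s): [2.79, 2.79, 3.14, 3.14, 3.14, 3.14].

### API

Orientations are given as a unit quaternion [x, y, z, w].
In Python, from bench import status, get_image, job, arm gives the robot as it stands.
- The arm moves only by the tool apply_moves, never from a script. Its argument "targets" is text: rows parted by semicolons, each of 5 numbers parted by spaces: the shift along the tool's x, y, z in mm, then the turn about the tool's x in degrees, then the gripper's target within -1 to 1 (shut at 1, half-way at 0, fully open at -1). In form: dx dy dz spin hand; .... A call has 1 to 10 rows; each row is the pose to reach, as a shift and turn from the pose commanded when the call began, along the tool's axes at that moment; what a row does not reach only later rows make up. A row lasts 1/12 s, in which the tool goes at most 41.7 mm and 7.16 degrees, less where a joint would pass 70% of its speed; a pose out of reach is approached as far as the arm can. A call with a gripper value outside its range is refused whole. The fingers move at their own pace and stop on an object; the grip force is fixed at half the most. Time passes only in rows, so rows that repeat a pose let the fingers close. It gives the time, the measured TCP pose, the force and the opening at its end, in the units of the state.
- status.read_state(): the state, without advancing time (a new reading comes with each control period).
- get_image(name): name is "scene" or "top"; returns a dict with "img" (420x560x3 uint8, red, green, blue), "mtx" (3x3 intrinsics, pixels), "world_from_camera" (4x4, takes a point from camera to world coordinates). Camera axes: x right, y down, z forward; pixel columns grow to the right and rows downward; lengths in mm; the calibration is good to about 2 mm. A picture is of the moment at which its call begins. There is no depth.
- job.job_done(): hands the job in, once; it reports no verdict.
The state is a dict: "clock": time; "joints": joint angles; "joint_vel": joint speeds; "joint_efforts": joint torques, N m; "position": TCP position; "ee_rot": TCP orientation; "contact_force": force on the tool from outside, world axes, zero at the start; "wrist_torque": the same for the moment, N m; "gripper_width": finger opening in mm.
Only numpy, scipy, OpenCV 4.12 (cv2) and the standard library are available. Lean on these libraries where they do the work, as an engineer would, in place of code of your own. Each camera call takes 0.05 s, during which the arm holds its last target.

### The job

On the cut-off jig, nudge the stiff stop slide along until its pointer lines up with the brass index mark, without pushing it past the mark. Then lay the long square brass tube flat in the jig's channel with its end up against the stop, leaving the stop on the mark, and let go. Leave the other things on the bench where they are.

Things in the scene. Friction and masses are not known exactly. Their poses are not given: they have to be found in the camera images.
- jig: cut-off jig fixed on the bench: steel plate 15 mm thick, x -50..70, y -170..170 mm about its origin (on the bench). Channel along y at x = 0: floor z = 15, 28 mm wide, rails 8 mm wide, tops z = 21 mm. Saw-guide cheeks stand on both sides of it at y -119..-101, x 17..27 mm, up to z = 43 mm. The stop is in the +y half; the tube goes on its -y side, between the cheeks.
- stop (a joint): travel of the aluminium stop slide, m, 0..0.16, growing towards the cheeks (jig -y). Stiff: moves only above about 9 N, stays where left. Starts 40 to 110 mm to +y of the mark, so it is pushed to -y. Saddle 56 mm (x) by 30 mm (y), z 22..36 mm above the bench; on it a lug 26 mm (x) by 30 mm (y) up to z = 58 mm, whose +y face (15 mm to +y of the pointer) is the one to push.
- pointer (a point): tip of the stop slide's thin steel pointer blade (4 mm wide), which sticks out of the saddle to the jig's +x side, at mid-length (y) of the slide, 50 mm to +x of the channel's middle and 28 mm above the bench. Axes as the jig.
- stop_face (a point): centre of the slide's working face (the -y face, 15 mm to -y of the pointer), in the channel's middle line, 27 mm above the bench; the tube's end butts here. Axes as the jig.
- mark_line (a point): index mark, fixed; its place along the jig varies: inner end of the top edge of a brass ridge (4 mm wide, 18 long, 13 high) on the plate's far (+x) ledge, part of a brass clip hooked over its far edge. The pointer is on the mark when both have the same jig y; the pointer tip is then 2 mm to -x of this point. Axes as the jig.
- tube: loose square brass tube, 140 mm long, 22 mm wide, 24 mm high, about 0.2 kg, lying on the bench. Origin: centre of underside; x along its length, z up; both ends are alike.
- offcut: loose short offcut of the same 22 x 24 mm square brass tube, only 70 mm long; not the one to load. Origin: centre of underside, x along its length
- bench_block: loose steel bench block, 60 x 60 x 30 mm high. Origin: centre of underside
- flask: loose white plastic bottle, 56 mm diameter, 120 mm high. Origin: centre of underside
- jar: loose glass jar, 60 mm diameter, 60 mm high. Origin: centre of underside
- hammer: loose small hammer lying flat, wooden handle, about 205 mm long, up to 26 mm high. Origin: at the middle of it, on the bench; x runs along the handle to the head
- tin: loose round flat aluminium tin, 70 mm diameter, 22 mm high. Origin: centre of underside
- ring_clamp: loose wooden ring clamp lying flat, 120 x 29 x 25 mm. Origin: underside, near the middle; x along its length
There are look-alikes about, which are no part of the job. What is shaped like the tube but green or turquoise is not meant.

How it is judged (in metres and radians):
On the way, in this order (a step that is already met when the one before it is completed fails the run):
1. the stop's pointer stands on the mark (y of pointer in the frame of mark_line between -0.003 and 0.003 m), for 0.3 s.
2. the long tube lies in the channel against the stop (y of tube in the frame of stop_face between -0.0735 and -0.0675 m and x of tube in the frame of jig between -0.006 and 0.006 m and z of tube in the frame of jig between 0.012 and 0.018 m and angle between tube's own x axis and vertical between 1.53 and 1.61 rad and angle between the x axis of tube and the y axis of jig, either way round below 0.06 rad), for 0.2 s.
At the end, for the whole second after the job is handed in: The stop's pointer is within 3 mm of the mark along the jig; the long tube lies flat on the channel's floor, along it, with its end against the stop's working face (gap at most 3.5 mm), released and at rest (all of step 1 and all of step 2 and linear speed of tube below 0.01 m/s); the robot touches nothing.
It fails at once if the stop was pushed more than 3 mm past the mark (y of pointer in the frame of mark_line below -0.003 m).
It fails at once if another thing on the bench was displaced by more than 30 mm (distance of any of offcut, bench_block, flask, jar, hammer, tin, ring_clamp from where it was at the start of the episode above 0.03 m).
It also fails if it takes over 69 s, if anything falls off the work surface, if the arm or the gripper's body presses on something with over 40 N, if the wrist force passes 120 N, or if a joint passes its speed limit or range.

## Working session

There is one attempt and no reset: what is moved stays moved. The work goes in short steps, Python scripts to look and compute and a tool call to move; the robot and the scene stay as the last step left them, time stands still between calls to the robot, and variables do not carry over. Pictures are saved under pics/ and viewed, and the job is handed in when it is done.

Besides the shell and the picture viewer there is one more tool, called after "Request:" as name(argument=value, ...), one argument or row to a line, values as JSON. apply_moves: Moves the arm, as the interface text tells. Its arguments: {"type":"object","properties":{"targets":{"type":"string"}},"required":["targets"]}

```bash
mkdir -p pics; ls; python3 - <<'E'
from bench import status,get_image,job,arm
import cv2,numpy as np
print(status.read_state())
print([a for a in dir(arm) if a[0]!='_'], arm.tcp_to_grasp)
for n in ("scene","top"):
    d=get_image(n); cv2.imwrite(f"pics/{n}0.png",d["img"][:,:,::-1]); print(n,d["mtx"],d["world_from_camera"])
    np.savez(f"{n}0.npz",**d)
E
```

```text
pics
{'clock': 0.0, 'joints': array([-1.01541798e+00,  3.85546730e-01,  6.61301600e-03, -4.92069011e-04,
       -1.19402406e+00, -2.58584165e-01]), 'joint_vel': array([-0.00060286, -0.00121381,  0.00065765, -0.00037095, -0.00123489,
       -0.00089895]), 'joint_efforts': array([-9.36827309e-04, -3.92289662e+01,  1.88400739e+01,  4.18610841e+00,
       -4.61306816e-03, -3.21334170e-06]), 'position': array([ 182.61397491, -597.10231941,  230.2235487 ]), 'ee_rot': array([-0.56774228,  0.4201969 ,  0.56904305,  0.42106208]), 'contact_force': array([0.465582  , 0.21193234, 0.25192929]), 'wrist_torque': array([-0.04540126, -0.03593226, -0.05515708]), 'gripper_width': 85.41466570013928}
['IKError', 'tcp_to_grasp'] -18.700000000000003
scene [[466.17767567   0.         282.1454031 ]
 [  0.         466.17767567 213.97714265]
 [  0.           0.           1.        ]] [[ 4.69607879e-01  6.03379883e-01 -6.44516219e-01  1.33740785e+03]
 [ 8.82848959e-01 -3.26550320e-01  3.37553853e-01 -3.62769669e+02]
 [-6.79377283e-03 -7.27528422e-01 -6.86043905e-01  8.58203884e+02]
 [ 0.00000000e+00  0.00000000e+00  0.00000000e+00  1.00000000e+00]]
top [[446.72748815   0.         276.26532866]
 [  0.         446.72748815 212.95369041]
 [  0.           0.           1.        ]] [[ 2.93278293e-02 -9.85997402e-01  1.64161509e-01  3.75726350e+02]
 [-9.99412212e-01 -3.18416374e-02 -1.27020097e-02  2.95361561e+01]
 [ 1.77513199e-02 -1.63692495e-01 -9.86351691e-01  1.32432137e+03]
 [ 0.00000000e+00  0.00000000e+00  0.00000000e+00  1.00000000e+00]]
```

View pics/scene0.png

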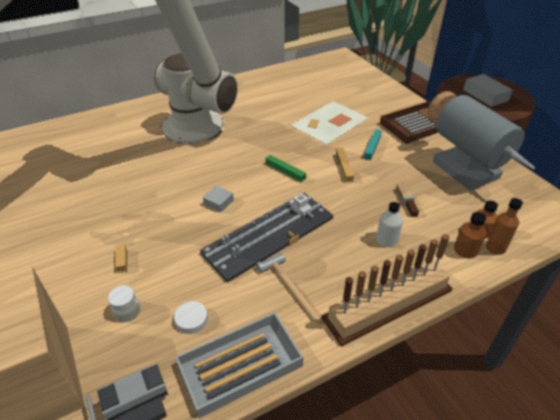

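View pics/top0.png

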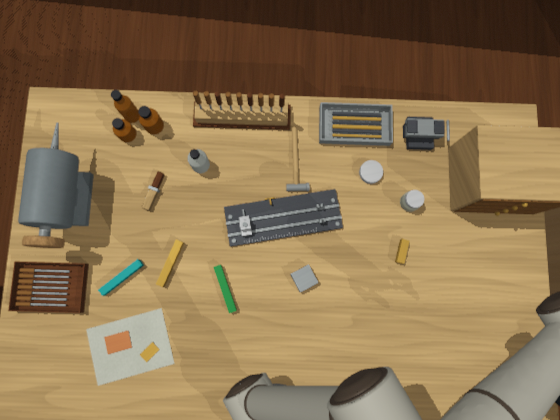

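```bash
cat > h.py <<'E'
import numpy as np,cv2
def ray(d,u,v,z):
    K=d["mtx"];T=d["world_from_camera"]
    r=T[:3,:3]@np.linalg.solve(K,[u,v,1.]);o=T[:3,3]
    return o+r*(z-o[2])/r[2]
def proj(d,P):
    T=np.linalg.inv(d["world_from_camera"]);p=T[:3,:3]@np.asarray(P,float)+T[:3,3];q=d["mtx"]@p
    return q[:2]/q[2]
def crop(d,x0,y0,w,h,s,fn):
    c=d["img"][y0:y0+h,x0:x0+w,::-1]
    c=cv2.resize(c,None,fx=s,fy=s,interpolation=cv2.INTER_CUBIC)
    for x in range((x0+9)//10*10,x0+w,10):
        cv2.line(c,(int((x-x0+.5)*s),0),(int((x-x0+.5)*s),6),(0,0,255),1); cv2.putText(c,str(x),(int((x-x0+.5)*s)-10,18),0,.35,(0,0,255),1)
    for y in range((y0+9)//10*10,y0+h,10):
        cv2.line(c,(0,int((y-y0+.5)*s)),(6,int((y-y0+.5)*s)),(0,0,255),1); cv2.putText(c,str(y),(8,int((y-y0+.5)*s)+4),0,.35,(0,0,255),1)
    cv2.imwrite("pics/"+fn,c)
def load(n):
    return dict(np.load(n))
E
python3 - <<'E'
from h import *
t=load("top0.npz");s=load("scene0.npz")
crop(t,215,180,133,75,6,"t_jig.png")
crop(s,195,185,145,95,5,"s_jig.png")
crop(t,140,230,60,60,9,"t_tube.png")
crop(s,325,140,40,45,12,"s_tube.png")
E
```

```text
(no output)
```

View pics/t_jig.png

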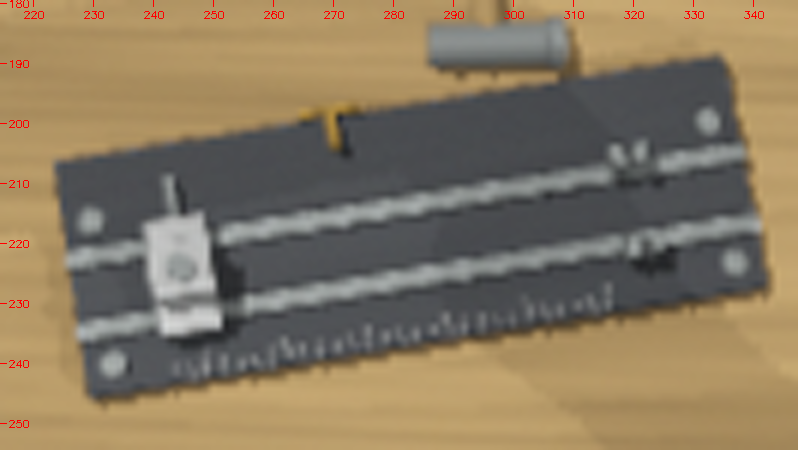

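View pics/s_jig.png

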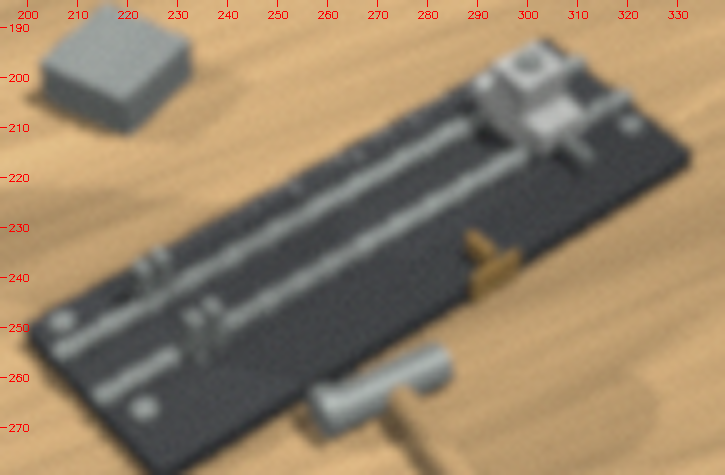

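View pics/t_tube.png

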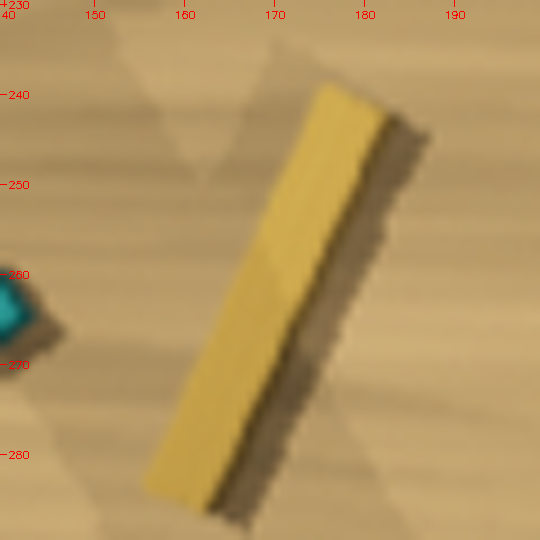

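View pics/s_tube.png

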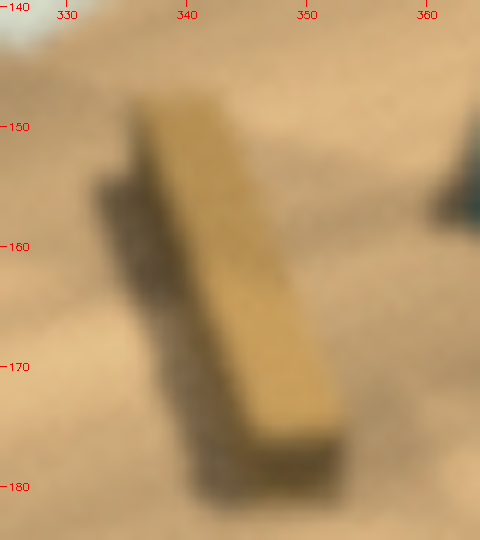

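```bash
cat > fit.py <<'E'
from h import *
from scipy.optimize import least_squares
t=load("top0.npz");s=load("scene0.npz")
L=[(70,170),(70,-170),(-50,-170),(-50,170)]
To=[(224,206.5),(334.8,189),(342.5,227.8),(230.3,246.5)]
So={3:(303.9,192.1),0:(332.8,215.8),2:(200.1,251.5)}
def W(p,x,y,z):
    c,sn=np.cos(p[2]),np.sin(p[2]); return [p[0]+c*x-sn*y,p[1]+sn*x+c*y,z]
def res(p,useT=1,useS=1):
    r=[]
    if useT:
        for l,o in zip(L,To): r+=list(proj(t,W(p,*l,15))-o)
    if useS:
        for i,o in So.items(): r+=list(proj(s,W(p,*L[i],15))-o)
    return np.array(r)
if __name__=="__main__":
    for a in ((1,0),(0,1),(1,1)):
        q=least_squares(res,[600,0,0],args=a); print(a,q.x,np.degrees(q.x[2]),q.fun.round(1))
    p=q.x
    def loc(w):
        c,sn=np.cos(p[2]),np.sin(p[2]); d=w[:2]-p[:2]; return np.array([c*d[0]+sn*d[1],-sn*d[0]+c*d[1]]).round(1)
    print("T mark",loc(ray(t,271.7,204.2,28)),"ptr",loc(ray(t,242.3,208.8,28)))
    f=lambda cx,cy:(195+cx/5-.5,185+cy/5-.5)
    print("S mark",loc(ray(s,*f(472,234),28)),"ptr",loc(ray(s,*f(588,158),28)))
    for y in (-110,):print()
    # tube, top face z=24
    g=lambda cx,cy:(140+cx/9-.5,230+cy/9-.5)
    c=[ray(t,*g(*k),24)[:2] for k in ((326,82),(388,112),(208,512),(145,488))]
    print(np.round(c,1)); c=np.array(c); m=c.mean(0); d=(c[0]+c[1]-c[2]-c[3])/2
    print("tube T",m,np.linalg.norm(d),np.linalg.norm(c[0]-c[1]),np.degrees(np.arctan2(d[1],d[0])))
    g=lambda cx,cy:(325+cx/12-.5,140+cy/12-.5)
    c=[ray(s,*g(*k),24)[:2] for k in ((142,92),(215,92),(342,432),(255,432))]
    print(np.round(c,1)); c=np.array(c); m=c.mean(0); d=(c[0]+c[1]-c[2]-c[3])/2
    print("tube S",m,np.linalg.norm(d),np.linalg.norm(c[0]-c[1]),np.degrees(np.arctan2(d[1],d[0])))
E
python3 fit.py
```

```text
(1, 0) [ 5.71607905e+02 -1.02276451e+01  1.95555873e-01] 11.204526163011574 [-0.6  0.3  0.8 -0.3  0.6 -0.  -0.8  0. ]
(0, 1) [ 5.80736017e+02 -1.09847190e+01  2.08579806e-01] 11.950742584398647 [-0.4  0.3  1.2 -0.7 -0.8  0.1]
(1, 1) [ 5.74686534e+02 -1.01887331e+01  1.97654305e-01] 11.324757479654966 [-0.5 -0.6  0.7 -1.4  0.6 -1.2 -0.8 -0.9 -0.7 -0.7  0.5 -1.6 -1.6 -2.2]
T mark [49.  28.2] ptr [ 49.7 115.8]
S mark [53.6 31.2] ptr [ 49.7 112.6]

[[507.  303.2]
 [497.9 282.6]
 [368.8 331.5]
 [375.8 351.9]]
tube T [437.38450369 317.30396398] 138.99040166367564 22.513744820810512 -20.559072698986263
[[368.8 334.6]
 [377.8 350.9]
 [508.6 300.7]
 [498.8 282.5]]
tube S [438.50435067 317.17986675] 140.07954894835805 18.659117710470724 158.5918230366157
```

```bash
cat > ov.py <<'E'
from fit import *
def ov(d,p,ym,yp,x0,y0,w,h,k,fn):
    c=cv2.resize(d["img"][y0:y0+h,x0:x0+w,::-1],None,fx=k,fy=k,interpolation=cv2.INTER_CUBIC)
    def pl(P,col,close=True):
        q=np.array([((proj(d,W(p,*a))-(x0,y0)+.5)*k) for a in P]).round().astype(int)
        cv2.polylines(c,[q.reshape(-1,1,2)],close,col,1)
    R=lambda xa,xb,ya,yb,z:[(xa,ya,z),(xb,ya,z),(xb,yb,z),(xa,yb,z)]
    pl(R(-50,70,-170,170,15),(0,255,0)); 
    pl(R(14,22,-170,170,21),(255,255,0)); pl(R(-22,-14,-170,170,21),(255,255,0))
    pl(R(17,27,-119,-101,43),(0,0,255));pl(R(-27,-17,-119,-101,43),(0,0,255))
    pl(R(-13,13,yp-15,yp+15,58),(255,0,255)); pl(R(-28,28,yp-15,yp+15,36),(255,0,0)); pl(R(28,50,yp-2,yp+2,28),(0,0,255))
    pl(R(52,70,ym-2,ym+2,28),(0,0,255))
    cv2.imwrite("pics/"+fn,c)
E
python3 - <<'E'
from ov import *
p=least_squares(res,[600,0,0],args=(1,0)).x
ov(t,p,29,114,215,180,133,75,6,"ov_t.png"); ov(s,p,29,114,195,185,145,100,5,"ov_s.png")
E
```

```text
(no output)
```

View pics/ov_t.png

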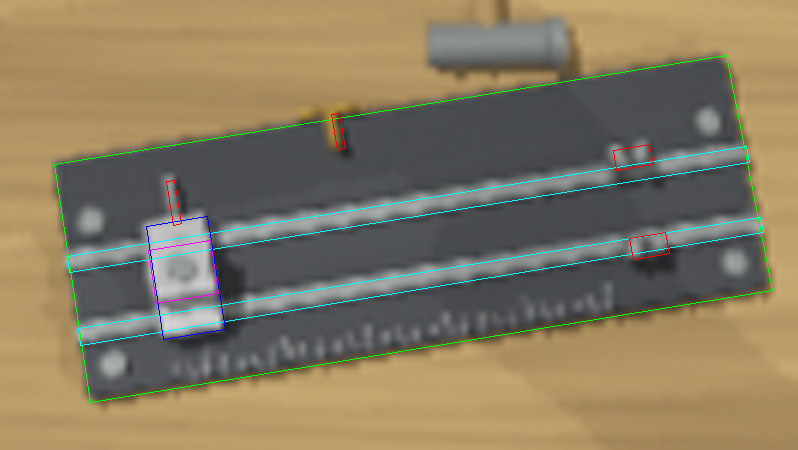

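View pics/ov_s.png

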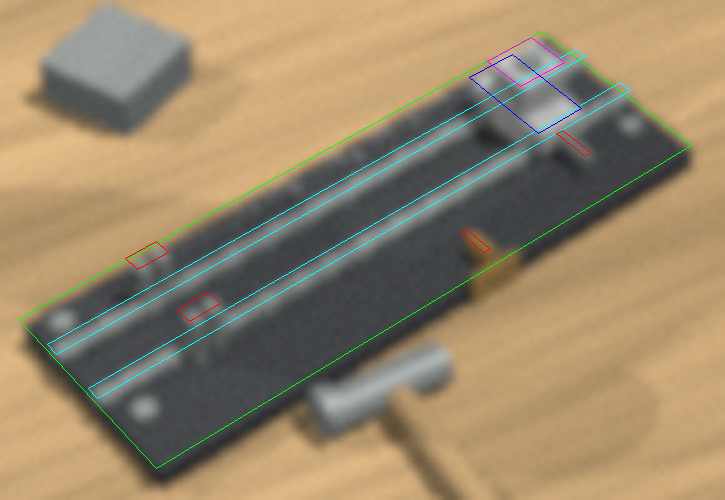

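```bash
cat > fit2.py <<'E'
from ov import *
A=[(18,170),(18,-170),(-18,170),(-18,-170)]
TR=[(215+a/6-.5,180+b/6-.5) for a,b in((68,259),(747,152),(80,331),(760,223))]
SR=[(195+a/5-.5,185+b/5-.5) for a,b in((626,96),(96,397),(580,63),(57,352))]
def res2(p,a,b):
    r=[]
    for l,x,y in zip(A,TR,SR):
        if a:r+=list(proj(t,W(p,*l,21))-x)
        if b:r+=list(proj(s,W(p,*l,21))-y)
    return np.array(r)
def loc(p,w):
    c,sn=np.cos(p[2]),np.sin(p[2]); d=w[:2]-p[:2]; return np.array([c*d[0]+sn*d[1],-sn*d[0]+c*d[1]]).round(1)
P=least_squares(res2,[600,0,0],args=(1,1)).x
E
python3 - <<'E'
from fit2 import *
for a in ((1,0),(0,1),(1,1)):
    q=least_squares(res2,[600,0,0],args=a);p=q.x; print(p,np.degrees(p[2]),q.fun.round(1))
print(W(p,50,115,28))
for d,n,o,k in((t,"T",(215,180),6),(s,"S",(195,185),5)):
    for nm,z,pts in (("mark",28,{"T":(341,149),"S":(470,233)}),("ptr",28,{"T":(167,177),"S":(588,158)})):
        c=pts[n]; print(n,nm,loc(p,ray(d,o[0]+c[0]/k-.5,o[1]+c[1]/k-.5,z)))
ov(t,p,29,114,215,180,133,75,6,"ov_t2.png"); ov(s,p,29,114,195,185,145,100,5,"ov_s2.png")
E
```

```text
[ 5.73359815e+02 -9.99597747e+00  1.90544379e-01] 10.917388752088874 [-0.1  0.   0.2 -0.  -0.3  0.   0.2 -0.1]
[ 5.76209452e+02 -1.09453496e+01  1.92347599e-01] 11.020705617918688 [ 0.5 -0.8 -0.4  0.5  0.8 -1.  -0.8  0.6]
[ 5.74578848e+02 -1.03638570e+01  1.91878686e-01] 10.99383887681663 [ 0.1 -0.3  0.4 -1.2  0.3 -0.5 -0.4 -0.1 -0.1 -0.3  0.7 -1.4  0.3 -0.5
 -0.8  0. ]
[np.float64(601.7303372061339), np.float64(112.0607999427744), 28]
T mark [48.8 29.8]
T ptr [ 48.5 116.2]
S mark [52.4 31.3]
S ptr [ 49.2 113. ]
```

View pics/ov_t2.png

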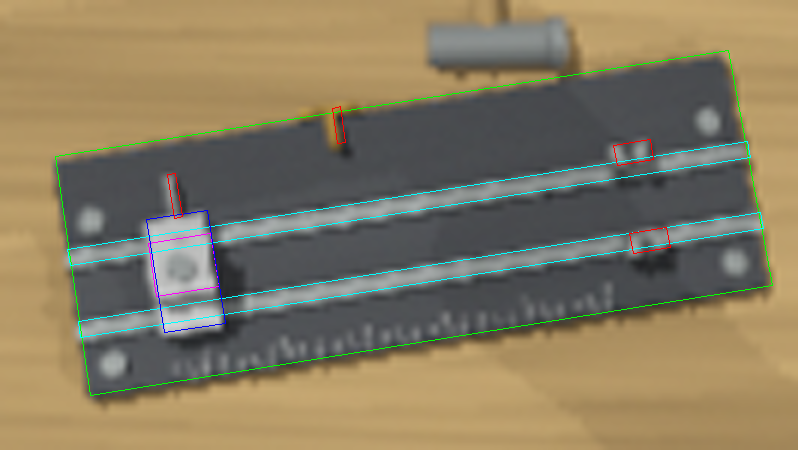

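View pics/ov_s2.png

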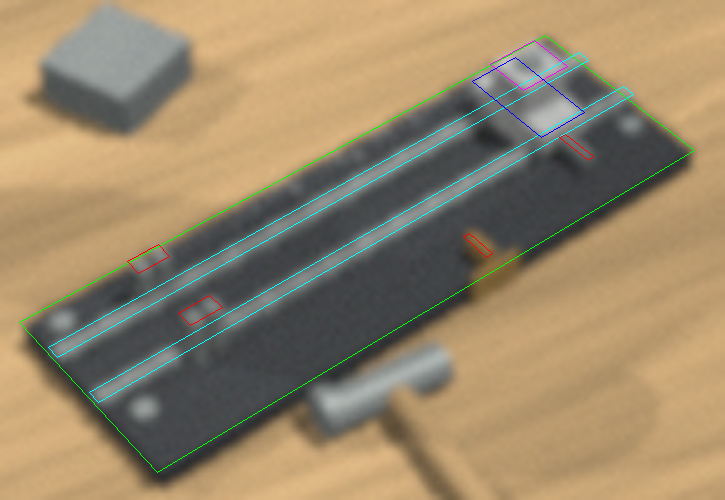

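```bash
cat >> h.py <<'E'
from scipy.spatial.transform import Rotation as Ro
def rel(target,zang=None):
    from bench import status
    st=status.read_state(); R=Ro.from_quat(st["ee_rot"]).as_matrix()
    sh=R.T@(np.asarray(target,float)-st["position"])
    out=[f"clk {st['clock']:.2f} pos {st['position'].round(1)} F {st['contact_force'].round(1)} w {st['gripper_width']:.1f} j6 {st['joints'][5]:.2f} shift {sh.round(1)}", "ty",R[:,1].round(3),"tz",R[:,2].round(3), "tx",R[:,0].round(3)]
    if zang is not None:
        a=np.arctan2(R[1,2],R[0,2]); # spin +s about down axis => world yaw -s
        s=-(zang-np.degrees(a)); s=(s+90)%180-90
        out.append(f"spin {s:.1f}")
    print(*out)
JP=np.array([574.2,-10.2]);JA=0.1915
def jig(x,y,z):
    c,s=np.cos(JA),np.sin(JA); return np.array([JP[0]+c*x-s*y,JP[1]+s*x+c*y,z])
def tojig(w):
    c,s=np.cos(JA),np.sin(JA); d=np.asarray(w)[:2]-JP; return np.array([c*d[0]+s*d[1],-s*d[0]+c*d[1]]).round(2)
E
python3 - <<'E'
from h import *
rel(jig(0,165,120),11.0); print(jig(0,165,0))
E
```

```text
clk 0.10 pos [ 182.7 -597.2  230.3] F [ 0.1  0.6 -0.1] w 85.3 j6 -0.26 shift [ 111.5 -563.3  610.8] ty [-0.956 -0.292  0.   ] tz [-0.292  0.956  0.002] tx [-0.001  0.002 -1.   ] spin -84.0
[542.79527143 151.78377395   0.        ]
```

Request:
apply_moves(
  targets="0 -563 611 -84 1;0 -563 611 -84 1;0 -563 611 -84 1;0 -563 611 -84 1;0 -563 611 -84 1;0 -563 611 -84 1;0 -563 611 -84 1;0 -563 611 -84 1;0 -563 611 -84 1;0 -563 611 -84 1",
)

```text
clock: 0.93
position: [363.2, -220.1, 231.3]
ee_rot: [0.707, -0.006, -0.707, -0.006]
contact_force: [1.4, 0.2, 0.6]
gripper_width: -0.2
```

```bash
python3 - <<'E'
from h import *
rel(jig(0,165,120),11.0)
E
```

```text
clk 0.93 pos [ 363.2 -220.1  231.3] F [1.4 0.2 0.6] w -0.2 j6 0.14 shift [ 111.3 -375.  -172.8] ty [-0.018 -1.    -0.   ] tz [-1.     0.018 -0.   ] tx [ 0.  0. -1.] spin -12.0
```

Request:
apply_moves(
  targets="0 -375 -173 -12 1;0 -375 -173 -12 1;0 -375 -173 -12 1;0 -375 -173 -12 1;0 -375 -173 -12 1;0 -375 -173 -12 1;0 -375 -173 -12 1;0 -375 -173 -12 1;0 -375 -173 -12 1;0 -375 -173 -12 1",
)

```text
clock: 1.77
position: [545.5, 151.0, 230.9]
ee_rot: [-0.704, -0.066, 0.704, -0.066]
contact_force: [0.5, -0.7, -0.6]
gripper_width: -0.2
```

```bash
python3 - <<'E'
from h import *
rel(jig(0,165,34),11.0)
E
```

```text
clk 1.77 pos [545.5 151.  230.9] F [ 0.5 -0.7 -0.6] w -0.2 j6 -0.37 shift [196.9  -1.3   2.4] ty [ 0.185 -0.983  0.   ] tz [-0.983 -0.185  0.001] tx [-0.001 -0.    -1.   ] spin -0.3
```

Request:
apply_moves(
  targets="195 -1 2 -0.3 1;195 -1 2 -0.3 1;195 -1 2 -0.3 1;195 -1 2 -0.3 1;195 -1 2 -0.3 1;195 -1 2 -0.3 1;195 -1 2 -0.3 1",
)

```text
clock: 2.35
position: [542.4, 148.8, 35.2]
ee_rot: [-0.703, -0.067, 0.705, -0.068]
contact_force: [0.6, 0.3, 0.3]
gripper_width: -0.1
```

```bash
python3 - <<'E'
from h import *
rel(jig(0,165,34),11.0)
from bench import get_image
for n in("top","scene"):
    d=get_image(n);np.savez(n+"1.npz",**d)
t=load("top1.npz");s=load("scene1.npz")
crop(t,215,180,80,75,8,"t1.png");crop(s,255,170,85,75,8,"s1.png")
E
```

```text
clk 2.35 pos [542.4 148.8  35.2] F [0.6 0.3 0.3] w -0.1 j6 -0.37 shift [ 1.2 -2.8 -1. ] ty [ 0.19  -0.982  0.002] tz [-0.982 -0.19   0.004] tx [-0.003 -0.002 -1.   ] spin -0.0
```

View pics/t1.png

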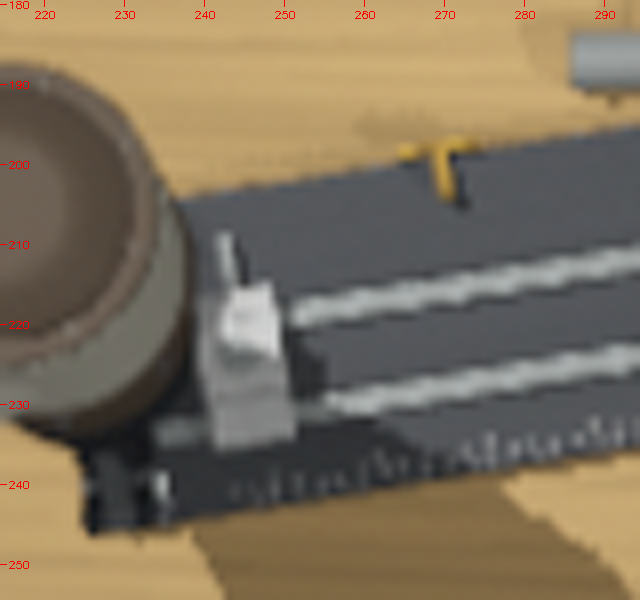

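View pics/s1.png

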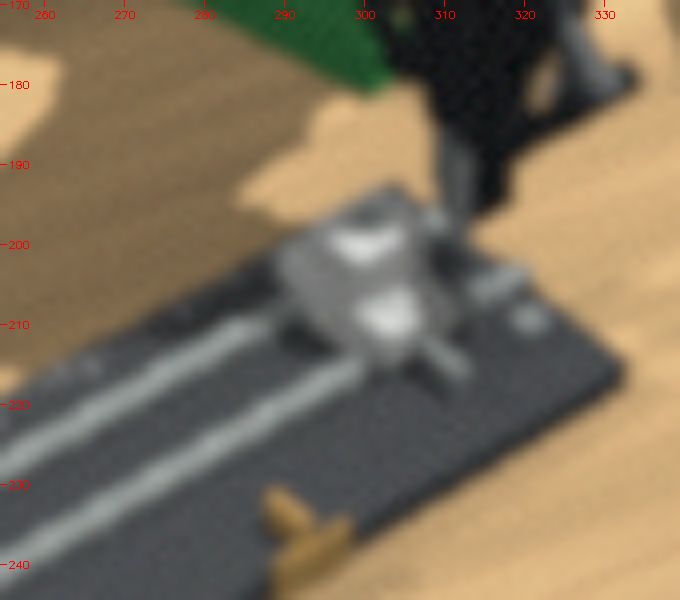

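Request:
apply_moves(
  targets="0 5 0 0 1;0 10 0 0 1;0 15 0 0 1;0 20 0 0 1;0 25 0 0 1;0 30 0 0 1;0 35 0 0 1;0 40 0 0 1;0 45 0 0 1;0 50 0 0 1",
)

```text
clock: 3.28
position: [552.8, 101.9, 37.6]
ee_rot: [0.705, 0.068, -0.703, 0.066]
contact_force: [-4.7, 9.3, 4.6]
gripper_width: -0.2
```

```bash
python3 - <<'E'
from h import *
rel(jig(0,165,34),11.0)
from bench import get_image
for n in("top","scene"):
    d=get_image(n);np.savez(n+"2.npz",**d)
t=load("top2.npz");s=load("scene2.npz")
crop(t,215,180,80,75,8,"t2.png");crop(s,255,180,85,75,8,"s2.png")
E
```

```text
clk 3.28 pos [552.8 101.9  37.6] F [-4.7  9.3  4.6] w -0.2 j6 -0.28 shift [  3.7 -50.9   0.4] ty [ 0.19  -0.982 -0.003] tz [-0.982 -0.19  -0.003] tx [ 0.002  0.003 -1.   ] spin -0.1
```

View pics/t2.png

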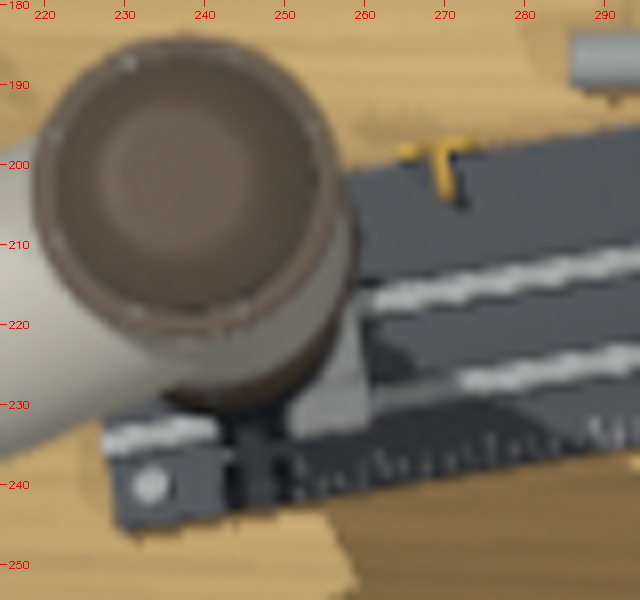

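View pics/s2.png

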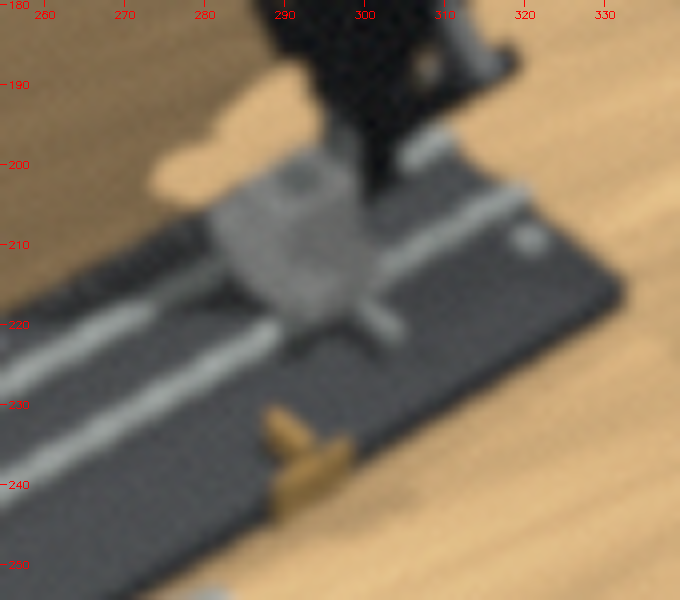

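```bash
python3 - <<'E'
from h import *
s=load("scene2.npz");t=load("top1.npz")
for n,u,v in(("p0",312.8,216.0),("p",304.8,221.4),("m",288.5,230.7)): print(n,tojig(ray(s,u,v,28)))
for n,u,v in(("p0",242.25,208.9),("m",270.6,203.9)): print(n,tojig(ray(t,u,v,28)))
print(tojig([552.8,101.9]))
E
```

```text
p0 [ 50.37 114.47]
p [52.35 85.39]
m [51.67 32.02]
p0 [ 49.15 116.22]
m [50.73 31.47]
[  0.33 114.12]
```

Request:
apply_moves(
  targets="0 5 0 0 1;0 10 0 0 1;0 15 0 0 1;0 20 0 0 1;0 25 0 0 1;0 30 0 0 1;0 34 0 0 1;0 38 0 0 1;0 41 0 0 1;0 43 0 0 1",
)

```text
clock: 4.22
position: [561.2, 59.5, 37.6]
ee_rot: [0.705, 0.068, -0.703, 0.066]
contact_force: [-3.7, 7.9, 4.2]
gripper_width: -0.0
```

```bash
python3 - <<'E'
from h import *
rel(jig(0,165,34),11.0)
from bench import get_image,status
print(tojig(status.read_state()["position"]))
for n in("scene",):
    d=get_image(n);np.savez(n+"3.npz",**d)
s=load("scene3.npz")
crop(s,260,195,60,50,12,"s3.png")
E
```

```text
clk 4.22 pos [561.2  59.5  37.6] F [-3.7  7.9  4.2] w -0.0 j6 -0.20 shift [  3.8 -94.1   0.6] ty [ 0.189 -0.982 -0.002] tz [-0.982 -0.189 -0.003] tx [ 0.002  0.003 -1.   ] spin -0.1
[ 0.48 70.87]
```

View pics/s3.png

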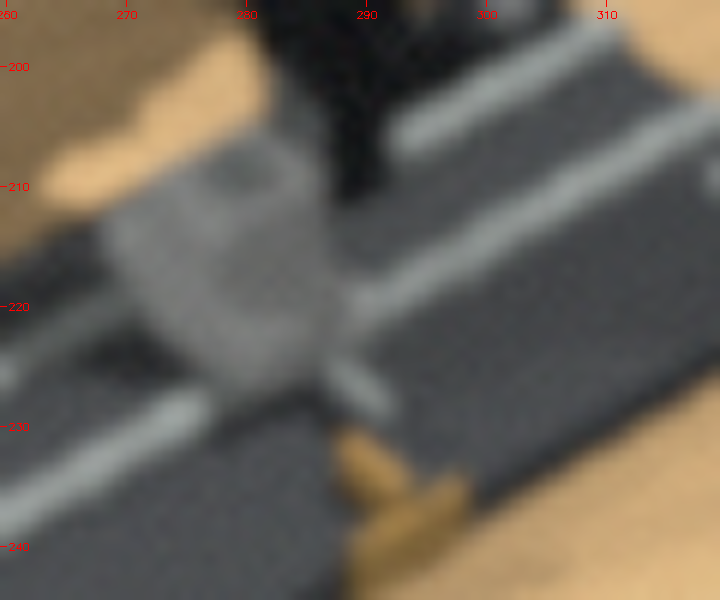

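Request:
apply_moves(
  targets="0 -10 0 0 1;0 -50 0 0 1;0 -90 0 0 1;0 -130 0 0 1;0 -170 0 0 1;0 -170 0 0 1",
)

```text
clock: 4.77
position: [528.5, 231.1, 37.0]
ee_rot: [0.705, 0.07, -0.702, 0.069]
contact_force: [-0.1, -0.8, -0.0]
gripper_width: 0.1
```

```bash
python3 - <<'E'
from h import *
from bench import get_image,status
print(tojig(status.read_state()["position"]))
for n in("top","scene",):
    d=get_image(n);np.savez(n+"4.npz",**d)
s=load("scene4.npz");t=load("top4.npz")
crop(s,275,205,45,40,16,"s4.png");crop(t,245,190,40,36,16,"t4.png")
E
```

```text
[  1.05 245.62]
```

View pics/s4.png

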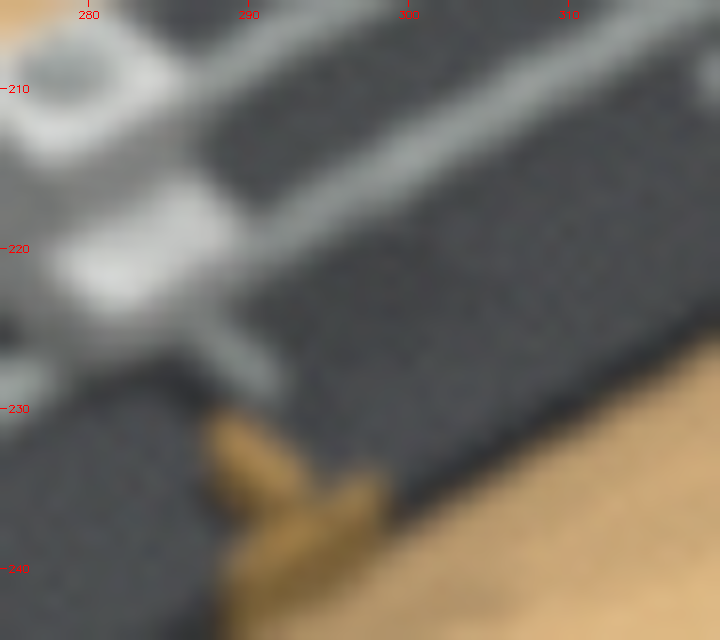

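View pics/t4.png

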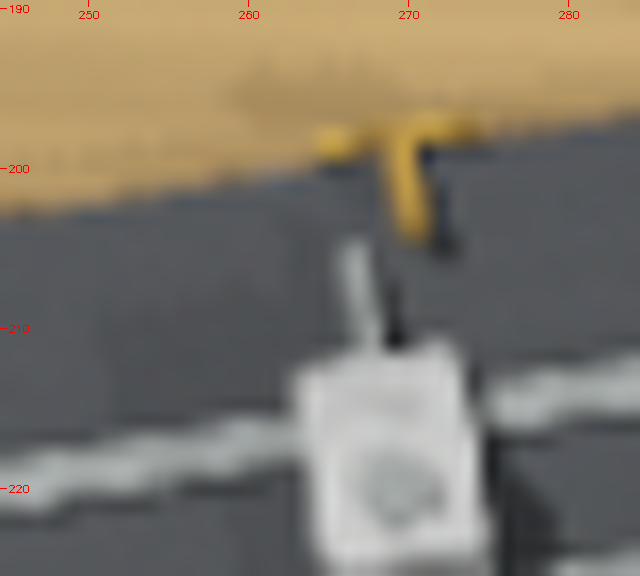

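```bash
cat > meas.py <<'E'
from h import *
def meas(t,ulo,uhi):
    im=t["img"].astype(float); sat=im[:,:,0]-im[:,:,2]; g=im.min(2)
    out=[]
    for nm,f,rows,(a,b) in (("ridge",sat,range(200,204),(266,275)),("ptr",g,range(205,211),(ulo,uhi))):
        L=[]
        for v in rows:
            r=f[v,a:b+1]; w=np.clip(r-np.median(r)-10,0,None)
            if w.sum()<15: continue
            u=(w*np.arange(a,b+1)).sum()/w.sum(); j=tojig(ray(t,u,v,28)); L.append(j); print(nm,v,round(u,2),j,w.max().round())
        out.append(np.median(np.array(L)[:,1]))
    print("ptr-mark mm",out[1]-out[0])
E
python3 - <<'E'
from meas import *
meas(load("top4.npz"),262,271)
s=load("scene4.npz")
f=lambda a,b:(275+a/16-.5,205+b/16-.5)
for c in((283,385),(195,310),(215,412),(310,470)):print(tojig(ray(s,*f(*c),28)))
E
```

```text
ridge 200 269.58 [62.78 32.58] 104.0
ridge 201 269.9 [59.66 32.13] 112.0
ridge 202 270.06 [56.61 32.14] 106.0
ridge 203 270.2 [53.58 32.21] 92.0
ptr 205 266.68 [49.3 43.4] 36.0
ptr 206 266.65 [46.35 43.98] 57.0
ptr 207 266.7 [43.37 44.29] 59.0
ptr 208 266.9 [40.32 44.19] 56.0
ptr 209 267.26 [37.2  43.62] 44.0
ptr 210 267.49 [34.14 43.42] 53.0
ptr-mark mm 11.625
[51.73 43.98]
[29.99 43.95]
[49.56 31.94]
[68.67 35.29]
```

Request:
apply_moves(
  targets="1 40 1 0 1;1 80 1 0 1;1 120 1 0 1;1 155 1 0 1;1 168 1 0 1;1 168 1 0 1",
)

```text
clock: 5.37
position: [558.9, 56.1, 35.3]
ee_rot: [-0.704, -0.065, 0.704, -0.065]
contact_force: [0.3, -0.0, 0.1]
gripper_width: 0.3
```

```bash
python3 - <<'E'
from h import *
rel(jig(0,60.2,36),11.0)
from bench import status
print(tojig(status.read_state()["position"]))
E
```

```text
clk 5.37 pos [558.9  56.1  35.3] F [ 0.3 -0.   0.1] w 0.3 j6 -0.20 shift [-0.7  7.8 -2.4] ty [ 0.183 -0.983 -0.   ] tz [-0.983 -0.183  0.001] tx [-0.001 -0.    -1.   ] spin -0.4
[-2.35 67.99]
```

Request:
apply_moves(
  targets="0 0 0 0 1",
)

```text
clock: 5.45
position: [559.3, 58.5, 35.4]
ee_rot: [0.704, 0.066, -0.704, 0.067]
contact_force: [-0.1, 0.5, -0.8]
gripper_width: -0.4
```

```bash
python3 - <<'E'
from h import *
rel(jig(0,60.2,36),11.0)
from bench import status,get_image
print(tojig(status.read_state()["position"]))
d=get_image("scene");np.savez("scene5.npz",**d);crop(d,275,205,45,40,16,"s5.png")
E
```

```text
clk 5.45 pos [559.3  58.5  35.4] F [-0.1  0.5 -0.8] w -0.4 j6 -0.20 shift [-0.6 10.1 -1.6] ty [ 0.187 -0.982  0.   ] tz [-0.982 -0.187 -0.   ] tx [ 0. -0. -1.] spin -0.2
[-1.56 70.32]
```

View pics/s5.png

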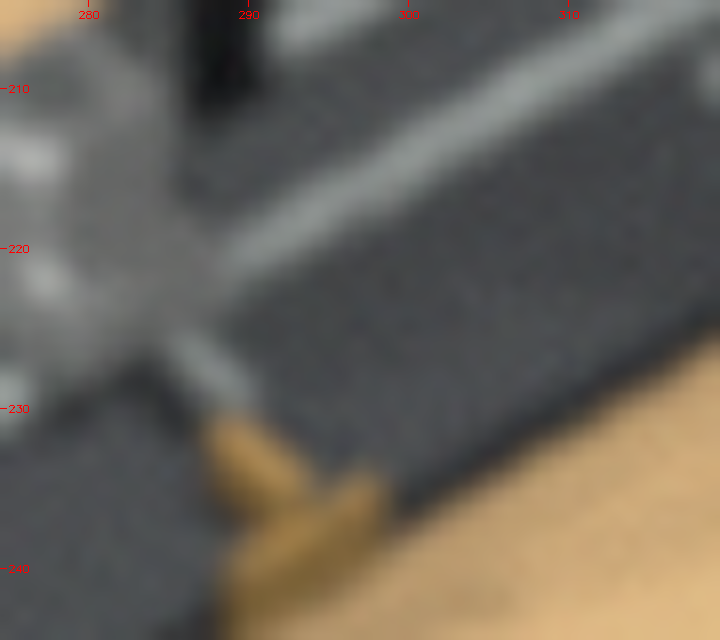

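Request:
apply_moves(
  targets="0 -10 0 0 1;0 -40 0 0 1;0 -80 0 0 1;0 -110 0 0 1;0 -130 0 0 1;0 -140 0 0 1;0 -140 0 0 1;0 -140 0 0 1",
)

```text
clock: 6.17
position: [532.1, 198.3, 35.2]
ee_rot: [-0.704, -0.068, 0.704, -0.068]
contact_force: [-0.2, 0.3, -0.1]
gripper_width: -0.0
```

```bash
python3 - <<'E'
from meas import *
from bench import status,get_image
print(tojig(status.read_state()["position"]))
d=get_image("top");np.savez("top6.npz",**d);crop(d,245,190,40,36,16,"t6.png")
meas(d,264,273)
s=load("scene5.npz")
f=lambda a,b:(275+a/16-.5,205+b/16-.5)
print(tojig(ray(s,*f(252,400),28)))
E
```

```text
[ -1.68 212.68]
ridge 200 269.56 [62.79 32.64] 104.0
ridge 201 269.89 [59.66 32.15] 110.0
ridge 202 270.06 [56.62 32.14] 107.0
ridge 203 270.2 [53.58 32.2 ] 92.0
ptr 205 268.28 [48.55 38.76] 35.0
ptr 206 268.32 [45.57 39.1 ] 48.0
ptr 207 268.55 [42.51 38.92] 50.0
ptr 208 268.61 [39.52 39.22] 58.0
ptr 209 268.72 [36.52 39.39] 63.0
ptr 210 268.85 [33.51 39.47] 58.0
ptr-mark mm 6.984999999999999
[51.19 38.1 ]
```

View pics/t6.png

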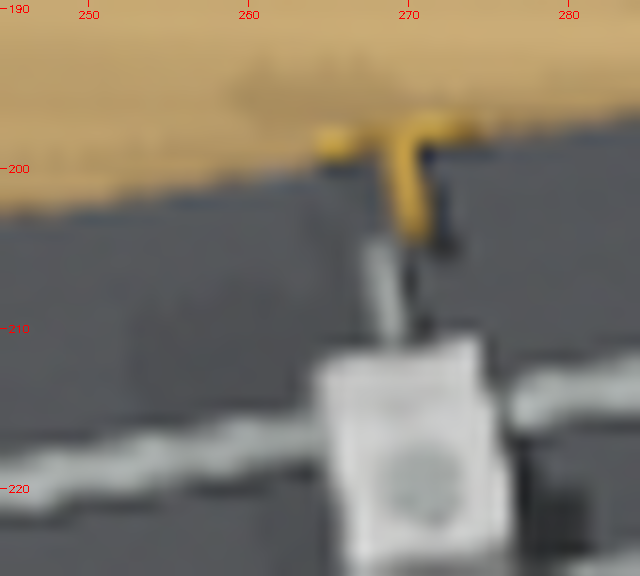

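Request:
apply_moves(
  targets="0 30 -1 0 1;0 60 -1 0 1;0 90 -1 0 1;0 110 -1 0 1;0 122 -1 0 1;0 130 -1 0 1;0 134 -1 0 1;0 136 -1 0 1;0 136 -1 0 1;0 136 -1 0 1",
)

```text
clock: 7.05
position: [559.5, 64.6, 35.3]
ee_rot: [0.704, 0.068, -0.704, 0.068]
contact_force: [1.3, 1.2, -0.7]
gripper_width: -0.3
```

```bash
python3 - <<'E'
from h import *
rel(jig(0,60.2,36),11.0)
from bench import status
print(tojig(status.read_state()["position"]))
E
```

```text
clk 7.05 pos [559.5  64.6  35.3] F [ 1.3  1.2 -0.7] w -0.3 j6 -0.21 shift [-0.7 16.  -0.2] ty [ 0.19  -0.982 -0.   ] tz [-0.982 -0.19  -0.   ] tx [ 0.  0. -1.] spin -0.0
[-0.2  76.23]
```

Request:
apply_moves(
  targets="0 3 0 0 1;0 6 0 0 1;0 8 0 0 1;0 9.5 0 0 1;0 11 0 0 1;0 12 0 0 1;0 13 0 0 1;0 13.5 0 0 1;0 14 0 0 1;0 14 0 0 1",
)

```text
clock: 7.88
position: [561.8, 51.9, 35.3]
ee_rot: [0.704, 0.068, -0.704, 0.067]
contact_force: [-3.0, 8.5, 1.0]
gripper_width: -0.0
```

```bash
python3 - <<'E'
from meas import *
from bench import status,get_image
rel(jig(0,60.2,36),11.0)
print(tojig(status.read_state()["position"]))
d=get_image("scene");np.savez("scene7.npz",**d);crop(d,275,205,45,40,16,"s7.png")
E
```

```text
clk 7.88 pos [561.8  51.9  35.3] F [-3.   8.5  1. ] w -0.0 j6 -0.19 shift [-0.7  3.1 -0.3] ty [ 0.19  -0.982 -0.002] tz [-0.982 -0.19  -0.001] tx [ 0.     0.002 -1.   ] spin -0.1
[-0.33 63.32]
```

View pics/s7.png

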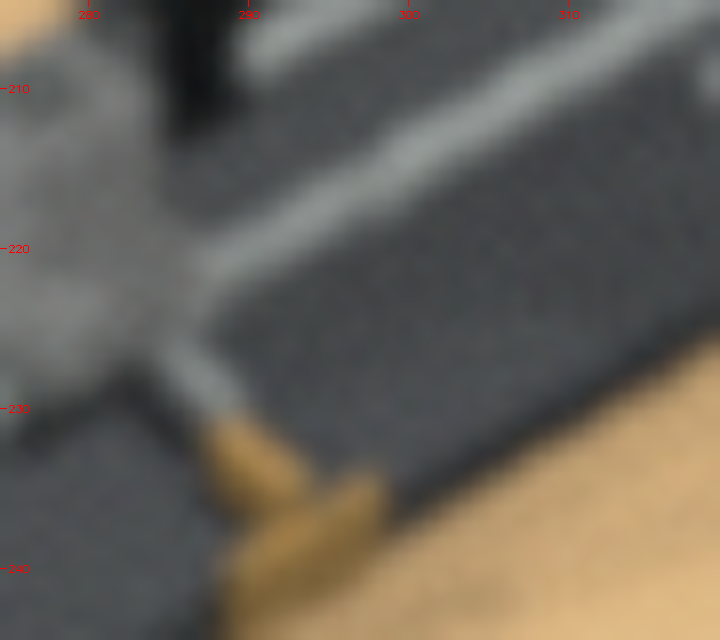

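Request:
apply_moves(
  targets="0 0.5 0 0 1;0 1 0 0 1;0 1.5 0 0 1;0 2 0 0 1;0 2.4 0 0 1;0 2.4 0 0 1",
)

```text
clock: 8.43
position: [562.3, 49.7, 35.3]
ee_rot: [0.704, 0.068, -0.704, 0.067]
contact_force: [-4.2, 7.6, 0.9]
gripper_width: 0.1
```

```bash
python3 - <<'E'
from meas import *
from bench import status,get_image
rel(jig(0,60.2,36),11.0)
print(tojig(status.read_state()["position"]))
E
```

```text
clk 8.43 pos [562.3  49.7  35.3] F [-4.2  7.6  0.9] w 0.1 j6 -0.18 shift [-0.7  0.8 -0.3] ty [ 0.19  -0.982 -0.002] tz [-0.982 -0.19  -0.001] tx [ 0.     0.002 -1.   ] spin -0.1
[-0.31 61.04]
```

Request:
apply_moves(
  targets="0 -10 0 0 1;0 -40 0 0 1;0 -80 0 0 1;0 -110 0 0 1;0 -130 0 0 1;0 -140 0 0 1;0 -140 0 0 1;0 -140 0 0 1",
)

```text
clock: 9.1
position: [535.8, 185.1, 35.2]
ee_rot: [-0.704, -0.067, 0.704, -0.068]
contact_force: [-0.1, 0.0, -0.3]
gripper_width: 0.0
```

```bash
python3 - <<'E'
from meas import *
from bench import status,get_image
print(tojig(status.read_state()["position"]))
d=get_image("top");np.savez("top8.npz",**d);crop(d,245,190,40,36,16,"t8.png")
meas(d,265,274)
s=get_image("scene");np.savez("scene8.npz",**s);crop(s,275,205,45,40,16,"s8.png")
E
```

```text
[ -0.5  199.08]
ridge 200 269.57 [62.78 32.62] 104.0
ridge 201 269.89 [59.66 32.15] 112.0
ridge 202 270.05 [56.62 32.17] 107.0
ridge 203 270.2 [53.58 32.21] 92.0
ptr 205 269.87 [47.81 34.11] 50.0
ptr 206 269.94 [44.82 34.4 ] 64.0
ptr 207 269.9 [41.88 34.99] 52.0
ptr 208 270.28 [38.75 34.36] 41.0
ptr 209 270.5 [35.69 34.19] 50.0
ptr 210 270.6 [32.69 34.4 ] 56.0
ptr-mark mm 2.1899999999999977
```

View pics/t8.png

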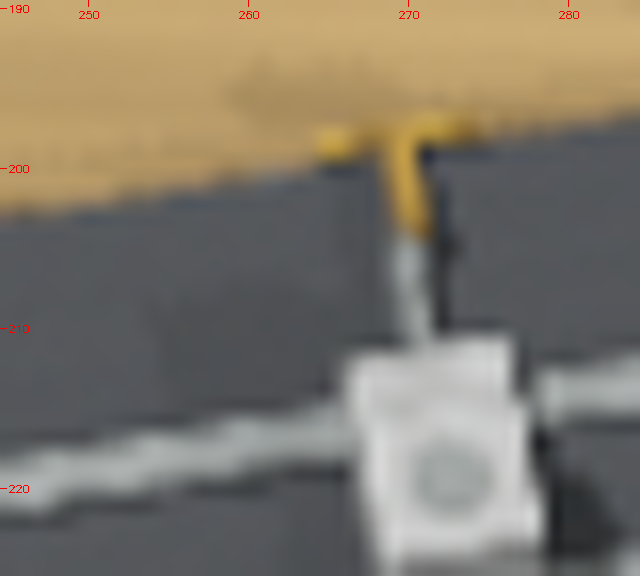

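View pics/s8.png

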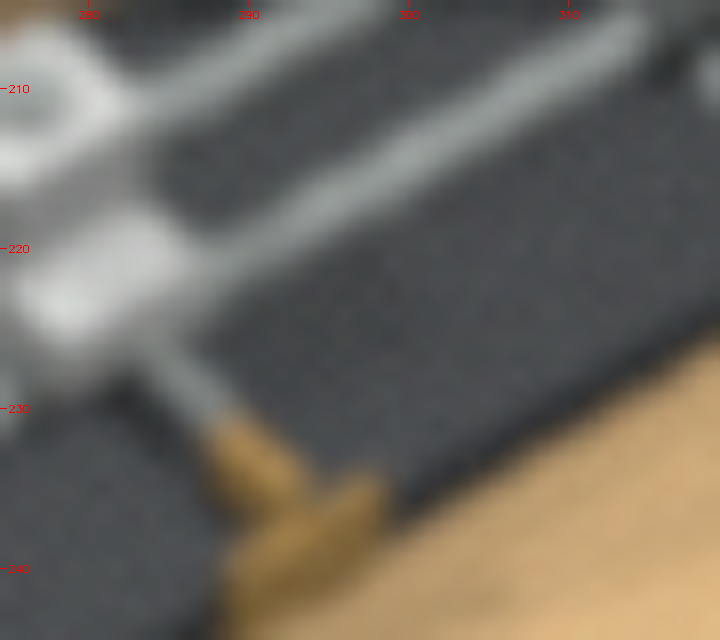

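Request:
apply_moves(
  targets="0 30 0 0 1;0 60 0 0 1;0 85 0 0 1;0 100 0 0 1;0 110 0 0 1;0 117 0 0 1;0 121 0 0 1;0 123 0 0 1;0 123 0 0 1;0 123 0 0 1",
)

```text
clock: 10.03
position: [559.4, 65.0, 35.3]
ee_rot: [0.704, 0.068, -0.704, 0.068]
contact_force: [0.1, 0.2, 0.4]
gripper_width: -0.0
```

```bash
python3 - <<'E'
from h import *
rel(jig(0,59.5,36),11.0)
from bench import status
print(tojig(status.read_state()["position"]))
E
```

```text
clk 10.03 pos [559.4  65.   35.3] F [0.1 0.2 0.4] w -0.0 j6 -0.21 shift [-0.7 17.1 -0.3] ty [ 0.19  -0.982 -0.   ] tz [-0.982 -0.19  -0.   ] tx [ 0.  0. -1.] spin -0.0
[-0.25 76.63]
```

Request:
apply_moves(
  targets="0 4 0 0 1;0 8 0 0 1;0 11 0 0 1;0 13 0 0 1;0 14.5 0 0 1;0 15.5 0 0 1;0 16.3 0 0 1;0 17 0 0 1;0 17.6 0 0 1;0 18 0 0 1",
)

```text
clock: 10.87
position: [562.4, 48.6, 35.3]
ee_rot: [0.704, 0.068, -0.704, 0.067]
contact_force: [-2.2, 8.7, 1.9]
gripper_width: -0.0
```

```bash
python3 - <<'E'
from meas import *
from bench import status,get_image
rel(jig(0,59.5,36),11.0)
print(tojig(status.read_state()["position"]))
E
```

```text
clk 10.87 pos [562.4  48.6  35.3] F [-2.2  8.7  1.9] w -0.0 j6 -0.18 shift [-0.7  0.4 -0.4] ty [ 0.19  -0.982 -0.002] tz [-0.982 -0.19  -0.   ] tx [ 0.     0.002 -1.   ] spin -0.1
[-0.36 59.95]
```

Request:
apply_moves(
  targets="0 0.3 0 0 1;0 0.6 0 0 1;0 0.6 0 0 1;0 0.6 0 0 1;0 -10 0 0 1;0 -40 0 0 1;0 -80 0 0 1;0 -115 0 0 1;0 -130 0 0 1;0 -135 0 0 1",
)

```text
clock: 11.7
position: [536.9, 182.4, 35.5]
ee_rot: [0.704, 0.069, -0.703, 0.069]
contact_force: [-0.2, -0.6, 0.2]
gripper_width: 0.2
```

```bash
python3 - <<'E'
from meas import *
from bench import status,get_image
d=get_image("top");np.savez("top9.npz",**d);crop(d,245,190,40,36,16,"t9.png")
meas(d,265,274)
rel([437.6,317.2,160],-20.8+90); print(jig(0,0,0))
E
```

```text
ridge 200 269.57 [62.78 32.61] 106.0
ridge 201 269.89 [59.66 32.15] 110.0
ridge 202 270.06 [56.62 32.14] 108.0
ridge 203 270.19 [53.59 32.23] 92.0
ptr 205 270.52 [47.51 32.22] 33.0
ptr 206 270.51 [44.55 32.74] 56.0
ptr 207 270.61 [41.55 32.93] 56.0
ptr 208 270.72 [38.54 33.08] 64.0
ptr 209 270.91 [35.5 33. ] 60.0
ptr 210 271.16 [32.43 32.77] 42.0
ptr-mark mm 0.6600000000000037
clk 11.75 pos [536.9 181.7  35.4] F [0.5 0.  0.1] w 0.1 j6 -0.42 shift [-124.7 -152.1   71.3] ty [ 0.193 -0.981  0.   ] tz [-0.981 -0.193 -0.001] tx [ 0.001  0.    -1.   ] spin -58.1
[574.2 -10.2   0. ]
```

View pics/t9.png

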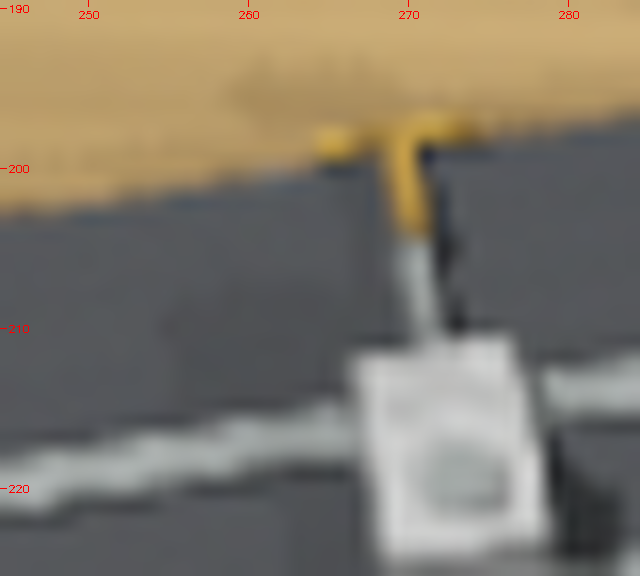

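Request:
apply_moves(
  targets="-40 0 0 0 -0.2;-80 -20 10 -7 -0.2;-100 -60 25 -14 -0.2;-125 -100 40 -21 -0.2;-125 -130 60 -28 -0.2;-125 -152 71 -35 -0.2;-125 -152 71 -42 -0.2;-125 -152 71 -49 -0.2;-125 -152 71 -56 -0.2;-125 -152 71 -58 -0.2",
)

```text
clock: 12.58
position: [438.7, 314.3, 160.2]
ee_rot: [-0.582, -0.401, 0.582, -0.401]
contact_force: [0.1, 1.3, 0.2]
gripper_width: 51.3
```

```bash
python3 - <<'E'
from meas import *
rel([437.6,317.2,60],-20.8+90)
E
```

```text
clk 12.58 pos [438.7 314.3 160.2] F [0.1 1.3 0.2] w 51.3 j6 0.28 shift [100.2  -2.1  -2.4] ty [ 0.935 -0.356 -0.   ] tz [-0.356 -0.935  0.001] tx [-0.    -0.001 -1.   ] spin -0.0
```

Request:
apply_moves(
  targets="35 -2 -2 0 -0.2;70 -2 -2 0 -0.2;95 -2 -2 0 -0.2;110 -2 -2 0 -0.2;110 -2 -2 0 -0.2;110 -2 -2 0 -0.2",
)

```text
clock: 13.08
position: [437.8, 316.6, 49.8]
ee_rot: [-0.583, -0.4, 0.584, -0.4]
contact_force: [0.6, 0.0, 1.3]
gripper_width: 51.2
```

```bash
python3 - <<'E'
from meas import *
from bench import get_image
rel([437.6,317.2,8],-20.8+90)
s=get_image("scene");crop(s,300,110,80,80,8,"s10.png")
E
```

```text
clk 13.08 pos [437.8 316.6  49.8] F [0.6 0.  1.3] w 51.2 j6 0.27 shift [41.8 -0.4 -0.6] ty [ 0.933 -0.36  -0.   ] tz [-0.36  -0.933  0.002] tx [-0.001 -0.002 -1.   ] spin -0.3
```

View pics/s10.png

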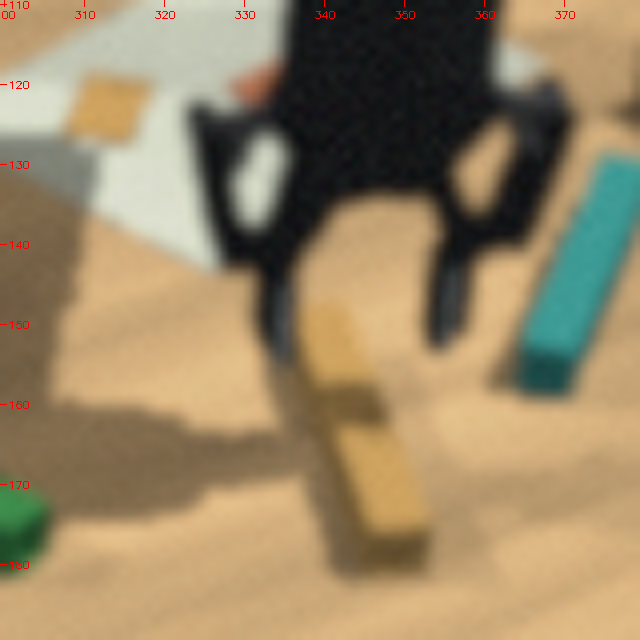

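Request:
apply_moves(
  targets="20 0 -0.5 0 -0.2;35 0 -0.5 0 -0.2;41 0 -0.5 0 -0.2;41.5 0 -0.5 0 -0.2;41.5 0 -0.5 0 1;41.5 0 -0.5 0 1;41.5 0 -0.5 0 1;41.5 0 -0.5 0 1;41.5 0 -0.5 0 1;41.5 0 -0.5 0 1",
)

```text
clock: 13.97
position: [438.5, 319.1, 10.5]
ee_rot: [0.584, 0.401, -0.582, 0.4]
contact_force: [-0.9, 0.2, 4.9]
gripper_width: 20.2
```

```bash
python3 - <<'E'
from meas import *
rel([437.6,317.2,108],-20.8+90)
E
```

```text
clk 13.97 pos [438.5 319.1  10.5] F [-0.9  0.2  4.9] w 20.2 j6 0.27 shift [-97.6  -0.    1.8] ty [ 0.933 -0.359  0.001] tz [-0.359 -0.933 -0.003] tx [ 0.002  0.002 -1.   ] spin -0.2
```

Request:
apply_moves(
  targets="-15 0 0 0 1;-40 0 0 0 1;-70 0 0 0 1;-90 0 0 0 1;-100 0 0 0 1;-100 0 0 0 1",
)

```text
clock: 14.47
position: [438.5, 319.2, 111.2]
ee_rot: [0.585, 0.401, -0.581, 0.4]
contact_force: [0.7, 0.5, -2.4]
gripper_width: 20.4
```

```bash
python3 - <<'E'
from meas import *
from bench import get_image
rel(jig(0,-53.5,110),11.0)
s=get_image("scene");np.savez("scene11.npz",**s);crop(s,290,80,90,90,7,"s11.png")
s=get_image("top");np.savez("top11.npz",**s);crop(s,130,210,90,90,7,"t11.png")
E
```

```text
clk 14.47 pos [438.5 319.2 111.2] F [ 0.7  0.5 -2.4] w 20.4 j6 0.27 shift [1.000e-01 2.734e+02 3.040e+02] ty [ 0.933 -0.359  0.002] tz [-0.359 -0.933 -0.005] tx [ 0.003  0.004 -1.   ] spin 57.9
```

View pics/s11.png

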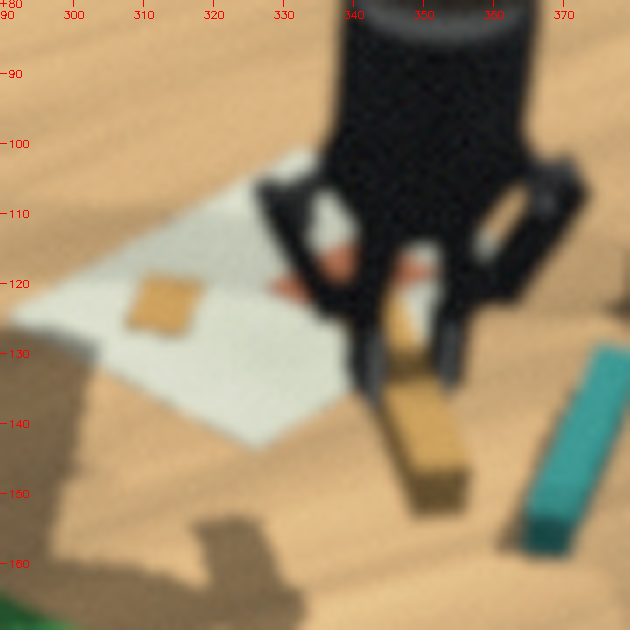

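View pics/t11.png

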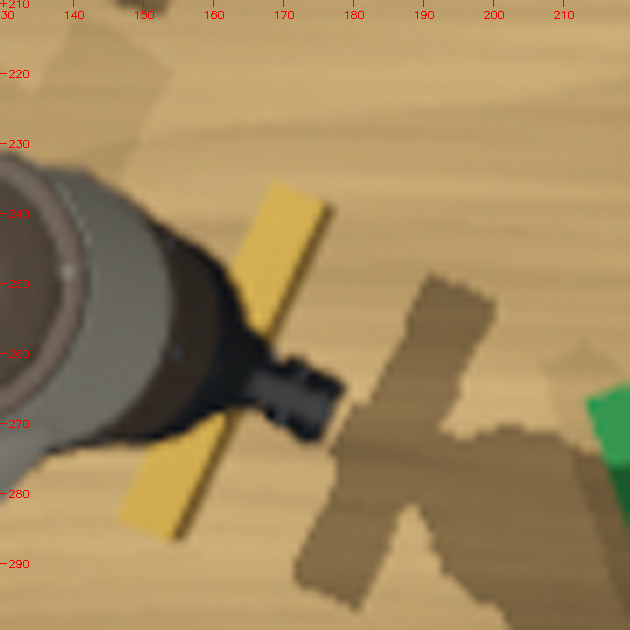

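```bash
python3 - <<'E'
from h import *
t=load("top11.npz")
c=np.array([ray(t,130+a/7-.5,210+b/7-.5,125)[:2] for a,b in((278,182),(330,206),(180,540),(118,518))])
d=(c[0]+c[1]-c[2]-c[3])/2; print(c.mean(0),np.linalg.norm(d),np.linalg.norm(c[0]-c[1]),np.degrees(np.arctan2(d[1],d[0])))
print((c.mean(0)-[438.5,319.2])@[.933,-.359])
E
```

```text
[436.11612112 314.49032959] 137.70112740586995 22.22615442876771 -21.13387508467769
-0.5333873142689859
```

Request:
apply_moves(
  targets="0 27 30 6 1;0 54 60 12 1;0 80 89 18 1;0 106 118 24 1;0 132 147 31 1;0 158 176 38 1;0 184 204 45 1;0 209 232 51 1;0 230 256 55 1;0 245 272 58 1",
)

```text
clock: 15.4
position: [567.6, -26.7, 106.2]
ee_rot: [-0.702, -0.065, 0.706, -0.065]
contact_force: [-0.2, 0.4, -1.4]
gripper_width: 20.4
```

```bash
python3 - <<'E'
from h import *
rel(jig(0,-56,110),11.0)
E
```

```text
clk 15.40 pos [567.6 -26.7 106.2] F [-0.2  0.4 -1.4] w 20.4 j6 -0.05 shift [-3.9 41.  -9.9] ty [ 0.184 -0.983 -0.   ] tz [-0.983 -0.184  0.005] tx [-0.005 -0.001 -1.   ] spin -0.4
```

Request:
apply_moves(
  targets="0 20 -5 0 1;0 35 -10 -0.4 1;0 42 -10 -0.4 1;0 44 -10 -0.4 1;10 44 -10 -0.4 1;20 44 -10 -0.4 1;28 44 -10 -0.4 1;30 44 -10 -0.4 1;30 44 -10 -0.4 1;30 44 -10 -0.4 1",
)

```text
clock: 16.23
position: [586.6, -64.5, 78.6]
ee_rot: [-0.703, -0.07, 0.704, -0.07]
contact_force: [-0.1, 0.2, -1.9]
gripper_width: 20.2
```

```bash
python3 - <<'E'
from h import *
from bench import get_image,status
rel(jig(0,-57,62),11.0);print(tojig(status.read_state()["position"]))
s=get_image("scene");np.savez("scene12.npz",**s);crop(s,200,170,110,110,7,"s12.png")
s=get_image("top");np.savez("top12.npz",**s);crop(s,240,170,110,80,7,"t12.png")
E
```

```text
clk 16.23 pos [586.6 -64.5  78.6] F [-0.1  0.2 -1.9] w 20.2 j6 0.03 shift [16.6  1.3  1.9] ty [ 0.197 -0.98   0.   ] tz [-0.98  -0.197  0.   ] tx [-0. -0. -1.] spin 0.4
[  1.86 -55.71]
```

View pics/s12.png

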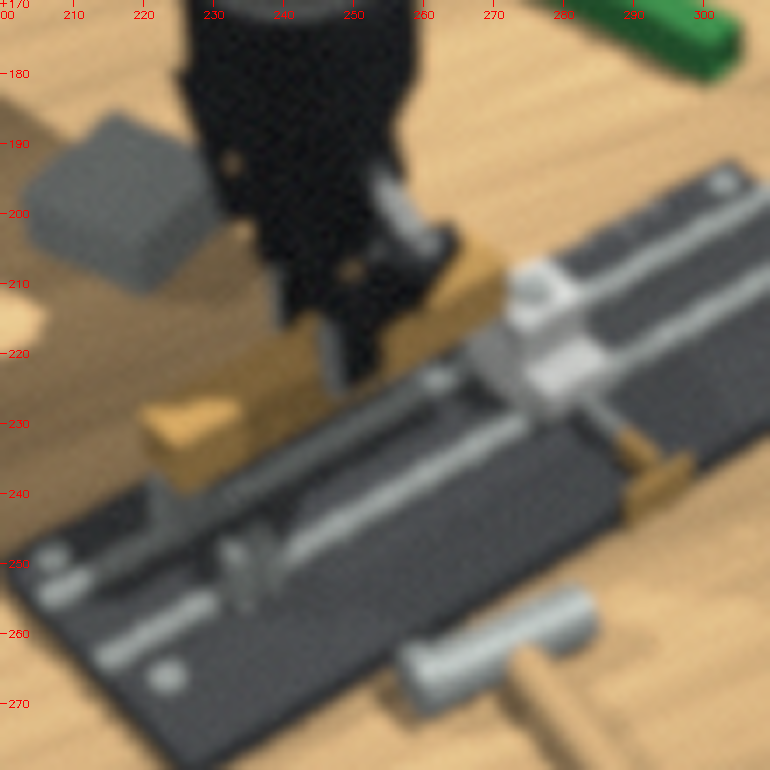

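View pics/t12.png

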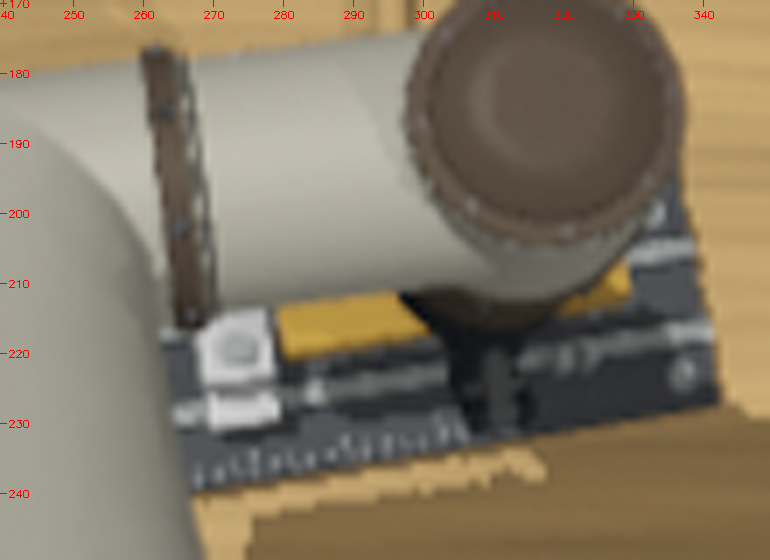

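```bash
python3 - <<'E'
from h import *
t=load("top12.npz");s=load("scene12.npz")
for z in(91,93):
  print("T end corner",tojig(ray(t,240+286/7-.5,170+360/7-.5,z)),"lower edge",tojig(ray(t,240+425/7-.5,170+336/7-.5,z)), tojig(ray(t,240+632/7-.5,170+302/7-.5,z)))
  print("S near end corners",[tojig(ray(s,200+a/7-.5,170+b/7-.5,z)) for a,b in((140,410),(180,447),(243,408))], "far",tojig(ray(s,200+508/7-.5,170+265/7-.5,z)))
E
```

```text
T end corner [-12.87  14.49] lower edge [-12.13 -41.94] [ -11.73 -126.29]
S near end corners [array([  -8.96, -126.37]), array([  13.81, -125.7 ]), array([ 12.01, -99.33])] far [12.56 12.2 ]
T end corner [-13.15  14.59] lower edge [-12.42 -41.75] [ -12.01 -125.96]
S near end corners [array([  -7.16, -127.32]), array([  15.55, -126.65]), array([  13.76, -100.36])] far [14.31 10.89]
```

Request:
apply_moves(
  targets="0 1 1.3 0.3 1;10 1 1.3 0.3 1;20 1 1.3 0.3 1;28 1 1.3 0.3 1;34 1 1.3 0.3 1;38 1 1.3 0.3 1;40 1 1.3 0.3 1;40 1 1.3 0.3 1",
)

```text
clock: 17.0
position: [585.3, -66.3, 38.1]
ee_rot: [-0.703, -0.068, 0.704, -0.068]
contact_force: [0.3, 0.5, -1.3]
gripper_width: 20.5
```

```bash
python3 - <<'E'
from h import *
from bench import get_image,status
rel(jig(0,-56.5,30),11.0);print(tojig(status.read_state()["position"]))
s=get_image("scene");np.savez("scene13.npz",**s);crop(s,200,180,100,85,8,"s13.png")
s=get_image("top");np.savez("top13.npz",**s);crop(s,240,180,110,70,7,"t13.png")
E
```

```text
clk 17.00 pos [585.3 -66.3  38.1] F [ 0.3  0.5 -1.3] w 20.5 j6 0.03 shift [ 8.1 -0.7  0.2] ty [ 0.191 -0.982 -0.   ] tz [-0.982 -0.191  0.001] tx [-0.001 -0.    -1.   ] spin 0.0
[  0.22 -57.2 ]
```

View pics/s13.png

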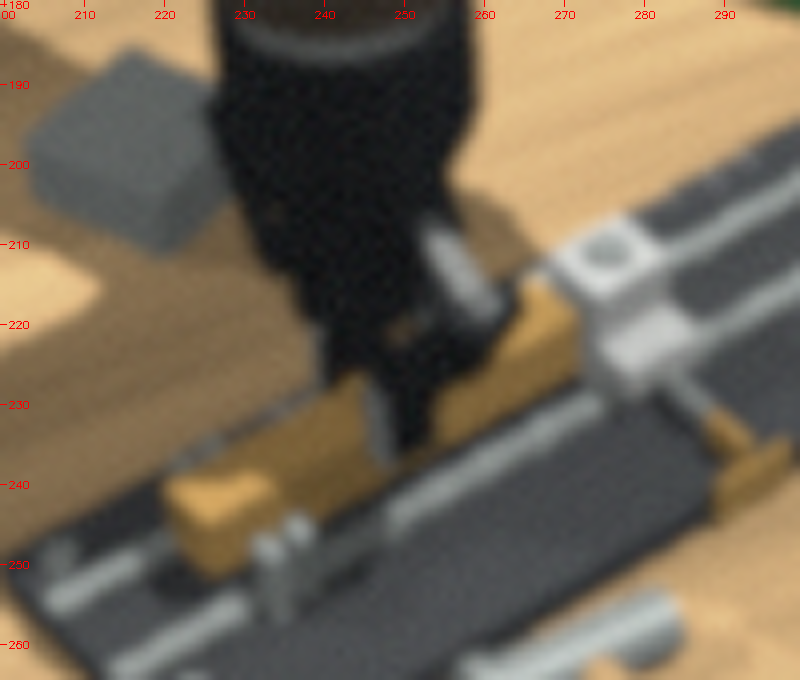

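View pics/t13.png

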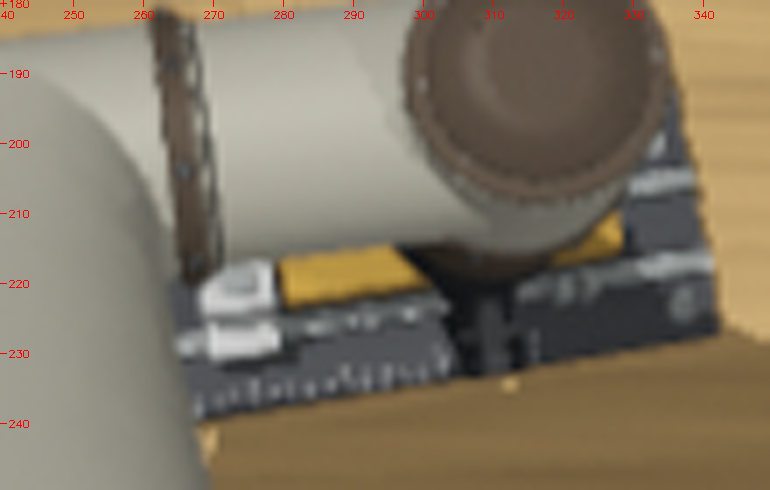

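```bash
python3 - <<'E'
from h import *
t=load("top13.npz");s=load("scene13.npz")
for c in((287,308),(418,291),(625,254)):print("T",tojig(ray(t,240+c[0]/7-.5,180+c[1]/7-.5,51.6)))
for c in((285,315),(357,306),(440,296)):print("T rail top edge?",tojig(ray(t,240+c[0]/7-.5,180+c[1]/7-.5,21)))
for c in((163,480),(210,520),(280,482),(578,317)):print("S",tojig(ray(s,200+c[0]/8-.5,180+c[1]/8-.5,51.6)))
for c in((400,528),(600,405)):print("S rail center+x",tojig(ray(s,200+c[0]/8-.5,180+c[1]/8-.5,21)))
E
```

```text
T [-14.74  13.31]
T [-16.35 -41.11]
T [ -14.72 -128.25]
T rail top edge? [-13.4  13.1]
T rail top edge? [-14.44 -17.47]
T rail top edge? [-15.81 -52.75]
S [ -11.54 -128.25]
S [  10.91 -126.52]
S [  11.29 -101.7 ]
S [11.86 10.66]
S rail center+x [ 25.06 -69.6 ]
S rail center+x [22.36 10.4 ]
```

```bash
cat > ov2.py <<'E'
from h import *
def ov2(d,tx,ty,zb,x0,y0,w,h,k,fn):
    c=cv2.resize(d["img"][y0:y0+h,x0:x0+w,::-1],None,fx=k,fy=k,interpolation=cv2.INTER_CUBIC)
    def pl(P,col):
        q=np.array([((proj(d,jig(*a))-(x0,y0)+.5)*k) for a in P]).round().astype(int)
        cv2.polylines(c,[q.reshape(-1,1,2)],True,col,1)
    R=lambda xa,xb,ya,yb,z:[(xa,ya,z),(xb,ya,z),(xb,yb,z),(xa,yb,z)]
    pl(R(14,22,-170,170,21),(255,255,0)); pl(R(-22,-14,-170,170,21),(255,255,0)); pl(R(-50,70,-170,170,15),(0,255,0))
    pl(R(tx-11,tx+11,ty-70,ty+70,zb),(0,0,255)); pl(R(tx-11,tx+11,ty-70,ty+70,zb+24),(255,0,255))
    pl(R(-13,13,17.5,47.5,58),(255,0,0))
    cv2.imwrite("pics/"+fn,c)
E
python3 - <<'E'
from ov2 import *
ov2(load("top13.npz"),0.2,-57.2,27.6,240,180,110,70,7,"o_t13.png")
ov2(load("scene13.npz"),0.2,-57.2,27.6,200,180,100,85,8,"o_s13.png")
E
```

```text
(no output)
```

View pics/o_t13.png

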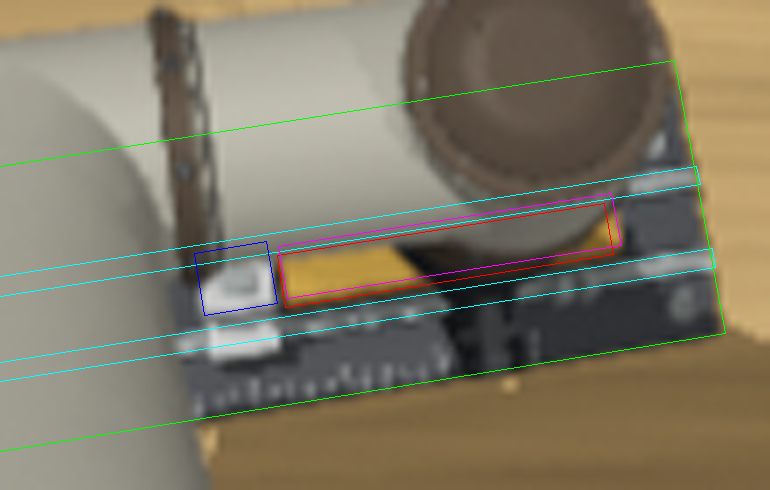

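View pics/o_s13.png

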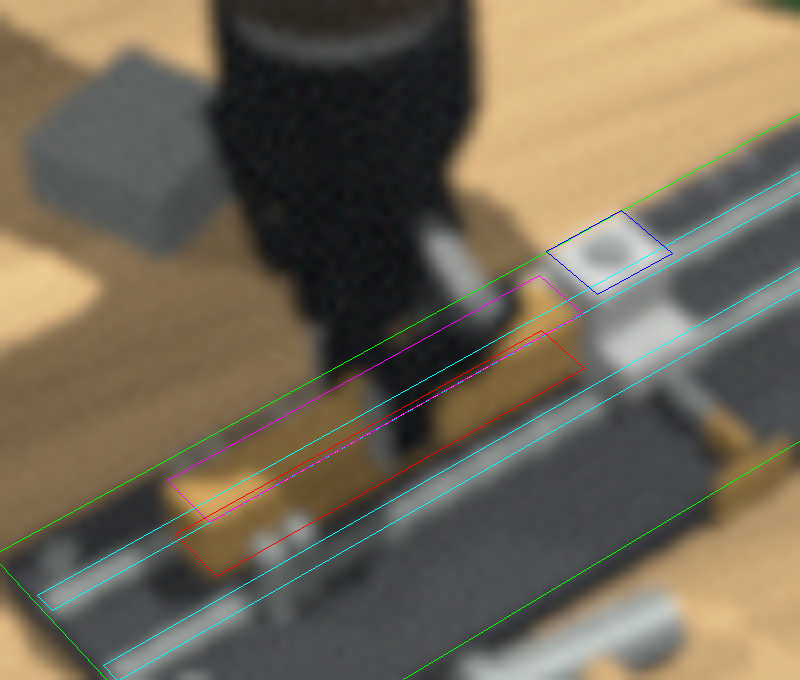

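Request:
apply_moves(
  targets="3 0 0 0 1;6 0 0 0 1;8 0 0 0 1;9 0 0 0 1;10 0 0 0 1;11 0 0 0 1;11 0 0 0 1",
)

```text
clock: 17.68
position: [585.5, -66.3, 27.6]
ee_rot: [-0.704, -0.068, 0.704, -0.068]
contact_force: [0.7, 0.6, -0.8]
gripper_width: 20.5
```

```bash
python3 - <<'E'
from h import *
from bench import status
rel(jig(0,-56.5,26),11.0);print(tojig(status.read_state()["position"]))
E
```

```text
clk 17.68 pos [585.5 -66.3  27.6] F [ 0.7  0.6 -0.8] w 20.5 j6 0.03 shift [ 1.6 -0.7  0.4] ty [ 0.191 -0.982 -0.   ] tz [-0.982 -0.191  0.   ] tx [-0. -0. -1.] spin 0.0
[  0.38 -57.21]
```

Request:
apply_moves(
  targets="0.5 0 0 0 1;1 -0.5 0 0 1;1.5 -1 0 0 1;1.8 -1.5 0 0 1;1.8 -2 0 0 1;1.8 -2.5 0 0 1;1.8 -2.5 0 0 1",
)

```text
clock: 18.27
position: [585.1, -63.7, 26.0]
ee_rot: [0.704, 0.068, -0.704, 0.068]
contact_force: [0.0, 0.2, -1.2]
gripper_width: 20.6
```

```bash
python3 - <<'E'
from h import *
from bench import status
rel(jig(0,-56.5,26),11.0);print(tojig(status.read_state()["position"]))
E
```

```text
clk 18.27 pos [585.1 -63.7  26. ] F [ 0.   0.2 -1.2] w 20.6 j6 0.03 shift [0.  1.9 0.6] ty [ 0.191 -0.982  0.   ] tz [-0.982 -0.191 -0.   ] tx [ 0.  0. -1.] spin 0.0
[  0.55 -54.59]
```

Request:
apply_moves(
  targets="0 -0.5 0 0 1;0 -1 0 0 1;0 -1.2 0 0 1;0 -1.2 0 0 1",
)

```text
clock: 18.6
position: [584.9, -62.6, 26.0]
ee_rot: [0.704, 0.068, -0.704, 0.068]
contact_force: [-0.1, -0.4, -1.0]
gripper_width: 20.3
```

```bash
python3 - <<'E'
from ov2 import *
from bench import status,get_image
rel(jig(0,-56.5,26),11.0);print(tojig(status.read_state()["position"]))
s=get_image("scene");np.savez("scene14.npz",**s);crop(s,250,200,55,50,14,"s14.png")
s=get_image("top");np.savez("top14.npz",**s);crop(s,255,200,55,40,14,"t14.png")
E
```

```text
clk 18.60 pos [584.9 -62.6  26. ] F [-0.1 -0.4 -1. ] w 20.3 j6 0.02 shift [0.  3.1 0.5] ty [ 0.191 -0.982 -0.   ] tz [-0.982 -0.191 -0.   ] tx [ 0.  0. -1.] spin 0.0
[  0.54 -53.44]
```

View pics/s14.png

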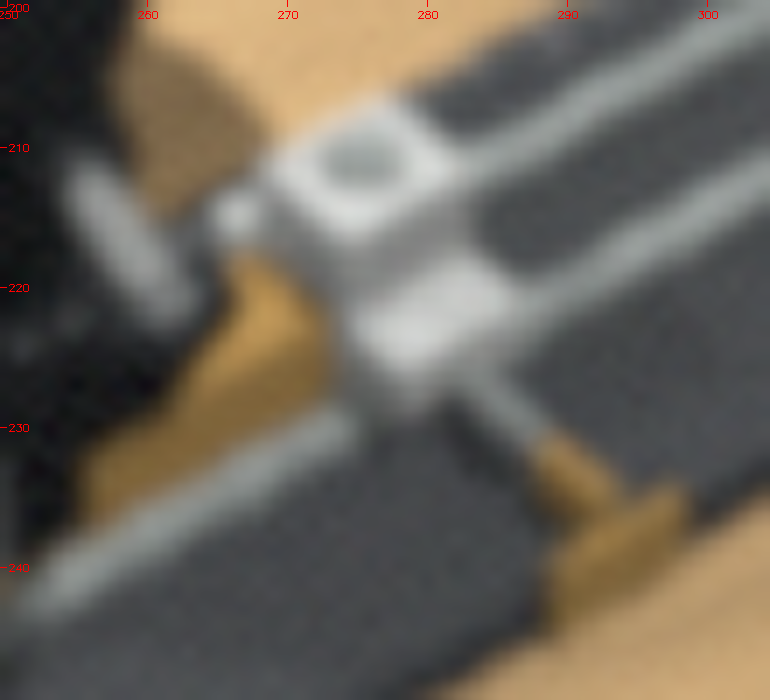

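View pics/t14.png

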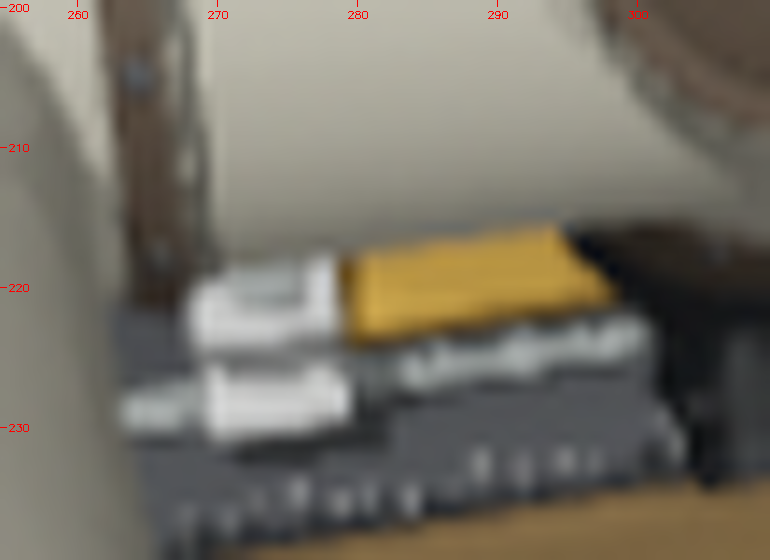

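Request:
apply_moves(
  targets="0.3 -0.3 0 0 1;0.5 -0.6 0 0 1;0.5 -0.6 0 0 1",
)

```text
clock: 18.95
position: [584.8, -62.1, 25.5]
ee_rot: [0.704, 0.068, -0.704, 0.068]
contact_force: [-0.3, -0.2, -1.1]
gripper_width: 19.9
```

Request:
apply_moves(
  targets="0.3 -0.3 0 0 1;0.5 -0.6 0 0 1;0.5 -0.6 0 0 1",
)

```text
clock: 19.2
position: [584.9, -61.8, 25.5]
ee_rot: [0.704, 0.068, -0.704, 0.068]
contact_force: [-0.1, -1.7, 1.8]
gripper_width: 20.5
```

Request:
apply_moves(
  targets="0.3 -0.3 0 0 1;0.3 -0.3 0 0 1",
)

```text
clock: 19.37
position: [584.9, -61.7, 25.5]
ee_rot: [0.704, 0.068, -0.704, 0.068]
contact_force: [-1.5, -3.5, 5.4]
gripper_width: 20.4
```

```bash
python3 - <<'E'
from h import *
from bench import status
rel(jig(0,-56.5,26),11.0);print(tojig(status.read_state()["position"]))
E
```

```text
clk 19.37 pos [584.9 -61.7  25.5] F [-1.5 -3.5  5.4] w 20.4 j6 0.02 shift [-0.5  3.9  0.7] ty [ 0.191 -0.981  0.001] tz [-0.981 -0.191 -0.001] tx [ 0.001 -0.001 -1.   ] spin 0.0
[  0.69 -52.59]
```

Request:
apply_moves(
  targets="0 0 0 0 0;0 0 0 0 0;0 0 0 0 0;0 0 0 0 0;-10 0 0 0 0;-30 0 0 0 0;-60 0 0 0 0;-100 0 0 0 0;-140 0 0 0 0;-160 0 0 0 0",
)

```text
clock: 20.2
position: [586.8, -61.2, 191.1]
ee_rot: [0.707, 0.068, -0.701, 0.069]
contact_force: [0.9, -1.5, 0.0]
gripper_width: 42.6
```

```bash
python3 - <<'E'
from h import *
from bench import status
rel([380,-330,200])
E
```

```text
clk 20.20 pos [586.8 -61.2 191.1] F [ 0.9 -1.5  0. ] w 42.6 j6 0.02 shift [-10.7 224.  254.6] ty [ 0.192 -0.981  0.002] tz [-0.981 -0.192 -0.009] tx [ 0.009 -0.    -1.   ]
```

Request:
apply_moves(
  targets="0 25 28 0 0;0 50 57 0 0;0 75 85 0 0;0 100 113 0 0;0 125 142 0 0;0 150 170 0 0;0 175 199 0 0;0 200 227 0 0;0 215 245 0 0;0 224 254 0 0",
)

```text
clock: 21.03
position: [376.0, -331.1, 185.5]
ee_rot: [0.704, 0.067, -0.704, 0.067]
contact_force: [0.1, -0.1, 0.3]
gripper_width: 42.4
```

```bash
python3 - <<'E'
from meas import *
from ov2 import ov2
from bench import get_image
rel([380,-330,200])
d=get_image("top");np.savez("top15.npz",**d);crop(d,245,180,100,60,8,"t15.png");cv2.imwrite("pics/topfull.png",d["img"][:,:,::-1])
meas(d,265,274)
s=get_image("scene");np.savez("scene15.npz",**s);ov2(s,0.5,-52.5,15,200,180,120,85,6,"s15.png");cv2.imwrite("pics/scenefull.png",s["img"][:,:,::-1])
E
```

```text
clk 21.03 pos [ 376.  -331.1  185.5] F [ 0.1 -0.1  0.3] w 42.4 j6 0.59 shift [-14.5  -0.4  -4.1] ty [ 0.189 -0.982  0.   ] tz [-0.982 -0.189 -0.   ] tx [ 0. -0. -1.]
ridge 200 269.58 [62.78 32.57] 97.0
ridge 201 269.9 [59.66 32.12] 104.0
ridge 202 270.08 [56.6  32.08] 98.0
ridge 203 270.21 [53.58 32.18] 86.0
ptr 205 270.52 [47.51 32.24] 29.0
ptr 206 270.53 [44.54 32.67] 48.0
ptr 207 270.6 [41.55 32.94] 49.0
ptr 208 270.72 [38.54 33.08] 52.0
ptr 209 270.85 [35.53 33.18] 48.0
ptr 210 271.17 [32.42 32.71] 38.0
ptr-mark mm 0.6750000000000043
```

View pics/t15.png

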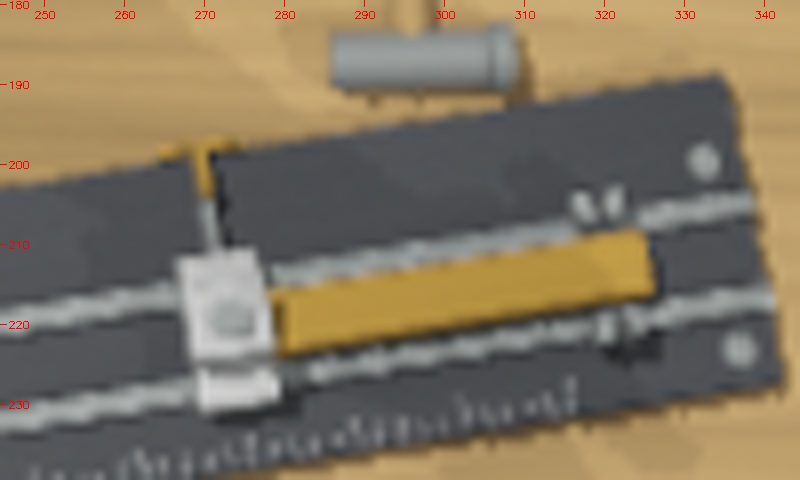

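View pics/s15.png

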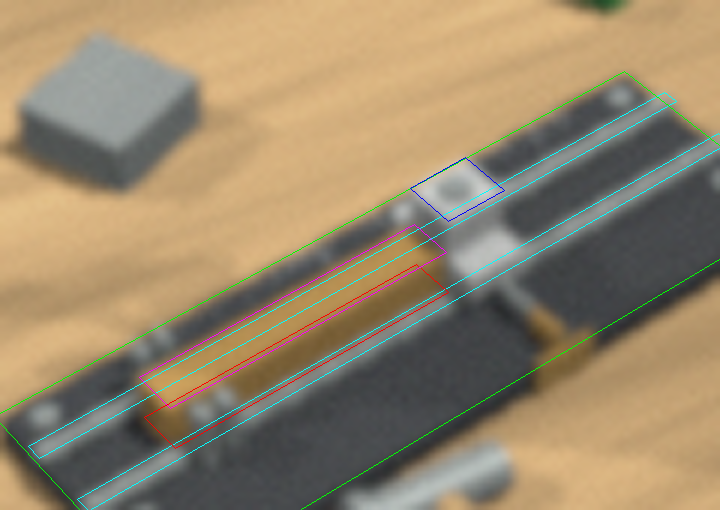

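View pics/topfull.png

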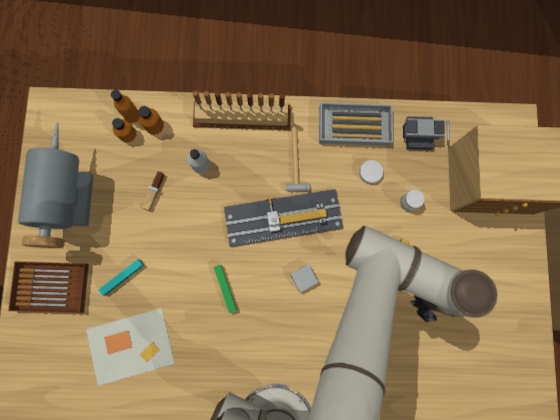

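Request:
apply_moves(
  targets="0 0 0 0 0;0 0 0 0 0;0 0 0 0 0",
)

```text
clock: 21.38
position: [378.8, -328.9, 184.9]
ee_rot: [0.704, 0.068, -0.704, 0.068]
contact_force: [0.0, 0.0, 0.4]
gripper_width: 42.7
```

```bash
python3 - <<'E'
from bench import job,status
print(status.read_state()["contact_force"]);print(job.job_done())
E
```

```text
[0.03149433 0.04483889 0.42696979]
the job is handed in; nothing more can be done
None
```

I pushed the stop to the index mark in slow stages and laid the long brass tube in the channel with its end against the stop. I then let go and handed the job in at about 21 s.

- **Stop:** in the last top view the pointer stands about 0.7 mm to +y of the mark, so short of it and not past. That is unchanged from before the tube went in.
- **Tube:** just before release I felt it touch both the floor (about 5 N) and the stop (about 3.5 N, below the 9 N that moves it). Afterwards both views show it between the rails and cheeks with no visible gap. It sits within about 1 mm of the channel's middle and about 0.6° from its direction.
- **Other things:** in the last top view they look to be where they started, except the offcut, which the arm partly hid. I never reached near it.
- **Disagreements:** the two cameras differed by up to about 3 mm on the jig's place, so I relied on top-view differences and the contact forces. In one approach the arm ran on and pushed the stop about 5 mm further than planned. It was still about 7 mm short of the mark then, and I went slower after that.

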